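Even out the slats of a bamboo draining rack with a spacer block

TASK

The three slats of the bamboo draining rack have crept along their rods towards the end rail on the robot's right: set them back to equal gaps with the wooden spacer block. Starting at that right-hand rail and working left, rest the held block's flat face lightly against the rail or the slat already set, press the block gently down to the ledge so that its bevel drives the next slat off to the block's full width, lift it out without shifting what is already set, and step on until all three slats are spaced. Then stand the block upright on its cork pad, and leave everything else where it is.

Things in the scene. Friction and masses are not known exactly. Their poses are not given: they have to be found in the camera images.
- rack: Bamboo draining rack, fixed on the ledge: two end rails (200 long in its x, 20 thick, 50 high), 166 clear between them, joined by two 8 mm steel rods along its y at x = -68 and +68, 33 above the ledge. Between and under the slats is only the ledge (z = 0). Origin: on the ledge, middle of the rack; y runs from the right-hand to the left-hand rail (robot's right, left), z up
- rail_right (a point): Inner face of the right-hand end rail (where the work starts), at its mid length, 18 above the ledge; axes as the rack.
- rail_left (a point): Inner face of the left-hand end rail, at its mid length, 18 above the ledge; axes as the rack. The gap between it and the last slat comes out right (28) by itself when the other three are right.
- slat1: First slat from the right: bamboo bar along the rack's x, 196 long, 30 high (18 to 48 above the ledge), hand-split, 15 to 21 thick along y, each different, so a face is known only to 1.5 and must be felt. Slides along the rack's y only, needs about 4.5 N to move, stays where left. Origin: middle of its underside. Starts 3 to 8 to the right of its proper place
- slat2: Second slat, as slat1; 3 to 8 to the right of its proper place at the start, so once slat1 is set the gap before it is 20 to 25.
- slat3: Third slat, as slat1; 3 to 8 to the right of its proper place at the start, so once slat2 is set the gap before it is 20 to 25.
- spacer: Wooden spacer block, 50 long (x), 28 thick (y), 110 tall, 0.1 to 0.16 kg, upright on the cork pad. Flat face at y = -14 over the whole height. Foot 14 thick (y -14 to 0) at z = 0; on the other side a bevel runs from y = 0, z = 0 out to y = +14, z = 30; full 28 from z = 30 to 52. Origin: bottom, mid length, middle of the 28. At the start +y points to the robot's left within 0.4 rad
- spacer_grip (a point): Centre of the spacer's grip tongue, at y = -7, z = 85 of the spacer: the tongue is 14 thick (y -14 to 0, in line with the flat face), 50 long and rises from z = 52 to 110; axes as the spacer
- pad: Cork pad of the spacer, fixed on the ledge, 130 (x) by 110 (y) by 8 thick; origin under its centre.
- jar: Bystander: glass jar 80 in diameter with a wooden lid, 118 high; origin under its centre.
- ball_center (a point): Bystander: centre of the steel massage ball (50 in diameter) in the wicker basket (about 158 across, 80 high).
- cork_a: Bystander: cork block 60 x 100 x 45 high, between robot and rack; origin under its centre.
- cork_b: Bystander: cork block 75 x 120 x 50 high, beyond the rack; origin under its centre.
- bowl: Bystander: small white bowl, 90 across, 45 high; origin under its centre.
- tumbler: Bystander: terracotta tumbler, 68 across, 85 high; origin under its centre.
- brush: Bystander: brush lying on the ledge along its x.
Mind the look-alikes: they are no part of the job. What is shaped like the spacer but orange or white is not meant.

How it is judged:
On the way, in this order (a step that is already met when the one before it is completed fails the run):
1. the upright spacer is down in the first gap, foot within 12 mm of the ledge, bearing on the right-hand rail and on slat 1 (height (world z) of spacer below 0.012 m and angle between spacer's own z axis and vertical below 0.08 rad and contact force between spacer and rack above 0.3 N and contact force between spacer and slat1 above 0.3 N), for 0.1 s.
2. the same in the second gap, bearing on slat 1 and slat 2 (height (world z) of spacer below 0.012 m and angle between spacer's own z axis and vertical below 0.08 rad and contact force between spacer and slat1 above 0.3 N and contact force between spacer and slat2 above 0.3 N), for 0.1 s.
3. the same in the third gap, bearing on slat 2 and slat 3 (height (world z) of spacer below 0.012 m and angle between spacer's own z axis and vertical below 0.08 rad and contact force between spacer and slat2 above 0.3 N and contact force between spacer and slat3 above 0.3 N), for 0.1 s.
At the end, for the whole second after the job is handed in: The gaps rail to slat 1, slat 1 to slat 2 and slat 2 to slat 3 are each the spacer's 28 mm within 1.7 mm, the last gap to the left-hand rail 28 mm within 3 mm; the spacer stands upright and still on the cork pad (distance between rail_right and slat1 between 0.0368 and 0.0402 m and distance between slat1 and slat2 between 0.0443 and 0.0477 m and distance between slat2 and slat3 between 0.0428 and 0.0462 m and distance between slat3 and rail_left between 0.034 and 0.04 m and x of spacer in the frame of pad between -0.06 and 0.06 m and y of spacer in the frame of pad between -0.05 and 0.055 m and z of spacer in the frame of pad between 0.005 and 0.011 m and angle between spacer's own z axis and vertical below 0.06 rad and linear speed of spacer below 0.01 m/s); the robot touches nothing.
It fails at once if the spacer is forced: more than 22 N between it and the rack or a slat (contact force between spacer and rack above 22 N or contact force between spacer and slat1 above 22 N or contact force between spacer and slat2 above 22 N or contact force between spacer and slat3 above 22 N).
It fails at once if the hand bears on the rack or a slat with more than 8 N (contact force between the arm and rack above 8 N or contact force between the arm and slat1 above 8 N or contact force between the arm and slat2 above 8 N or contact force between the arm and slat3 above 8 N).
It fails at once if a bystander is moved more than 25 mm (distance of any of jar, ball_center, cork_a, cork_b, bowl, tumbler, brush from where it was at the start of the episode above 0.025 m).
It also fails if it takes over 72 s, if anything falls off the work surface, if the arm or the gripper's body presses on something with over 40 N, if the wrist force passes 120 N, or if a joint passes its speed limit or range.

ROBOT

A 6-joint arm with a two-finger parallel gripper is mounted at the origin on the work surface. World frame = base frame: x ahead of the robot, y to its left, z up, the work surface at z = 0. Lengths are in m, angles in rad, forces in N, time in s.
With the tool pointing down it reaches from about 0.375 to 0.9 m from the base axis. Payload 3.1 kg.
Tool frame: the origin (TCP) lies on the centre line of the jaws, within the pads' length; the fingertips stand 22 mm ahead of it and the grasp point (between the pads) lies 3 mm ahead of it; z points along the fingers, y is the line along which they close (so a half turn about z gives the same grasp; the last joint's range is limited). The gripper opens to 85 mm and grips with 20 to 120 N. Pads are 22 mm wide; open, the fingers measure 114 mm over their backs; the gripper's body (76 mm by 85 mm) begins 54 mm behind the grasp point. The pads swing forward as they close: fully open they stand 13 mm farther back than shut.
Start: joints at [1.165, 0.527, 1.433, -0, 1.181, -0.178], TCP at [0.14, 0.609, 0.253] pointing down, gripper open.
Joint ranges: [-3.08, 3.08], [-0.75, 2.2], [0.22, 2.44], [-1.43, 4.57], [0, 2.65], [-2.85, 2.85]. Speed limits (rad/s): [2.79, 2.79, 3.14, 3.14, 3.14, 3.14].

INTERFACE

Orientations are given as a unit quaternion [x, y, z, w].
In Python, from station import sense, eyes, job gives the robot as it stands.
- The arm moves only by the shell command python3 -m pendant [FORCE], which reads ROWS from standard input. ROWS is a JSON list that holds a single list of rows (three levels of brackets), with 1 to 20 rows, each of 5 numbers: dx, dy, dz in shares of 60 cm (1.0 is 60 cm), then a turn about the tool's z in normalised numbers (1 is pi/2 rad), then the opening from 0.0 (shut) to 1.0 (fully open); each row is the pose to reach, as a shift and turn from the pose commanded when the command began, along the tool's axes at that moment; what a row does not reach only later rows make up. A row lasts 1/10 s, in which the tool goes at most 0.05 m and 0.15 rad, less where a joint would pass 70% of its speed; a pose out of reach is approached as far as the arm can. The fingers move at their own pace and stop on an object; FORCE is the grip in N (left out, the last holds). Time passes only in rows, so rows that do not move let the fingers close. It prints the time, the measured TCP pose, the force, the opening and the grip force at its end. Shift and turn numbers lie between -1 and 1, and a call with a number outside is refused. Input that does not fit is refused with a message, and nothing moves.
- sense(): the state, without advancing time (a new reading comes with each control period).
- eyes.snapshot(name): name is "scene" or "side" or "wrist"; returns a dict with "pixels" (420x560x3 uint8, red, green, blue), "range_z" (420x560 float32, m along the optical axis (not along the pixel's ray), 0 where there is no reading), "fov_y" (degrees; the focal length in pixels is half the picture's height over the tangent of half this angle, whatever the lens; pixels are square), "cx", "cy" (the principal point, pixels), "R" (3x3) and "t" (3): a world point X has camera coordinates R X + t; the wrist camera has in their place "hand_eye" (4x4, takes a point from camera to tool coordinates, whose origin is the TCP and whose axes are the flange's). Camera axes: x right, y down, z forward; pixel columns grow to the right and rows downward; lengths in m; the calibration is good to about 2 mm. The wrist camera is an equidistant fisheye: a pixel r from the principal point sees the ray r / f radians off the axis. A picture is of the moment at which its call begins: read the wrist's pose just before it.
- job.sign_off(): hands the job in; it is judged then, once.
The state is a dict: "t": time; "q": joint angles; "qd": joint speeds; "tau": joint torques, N m; "tcp_pos": TCP position; "tool_rot": TCP orientation; "force": force on the tool from outside, world axes, zero at the start; "ft_torque": the same for the moment, N m; "finger_gap": opening from 0.0 (shut) to 1.0 (fully open); "gripper_force": force on a finger pad.
Only numpy, scipy, OpenCV 4.12 (cv2) and the standard library are available. Lean on these libraries where they do the work, as an engineer would, in place of code of your own. Each camera call takes 0.05 s, during which the arm holds its last target. There are 200 camera calls.

## Working session

There is one attempt and no reset: what is moved stays moved. The work goes in short steps, Python scripts to look and compute and a shell command to move; the robot and the scene stay as the last step left them, time stands still between calls to the robot, and variables do not carry over. Pictures are saved under pics/ and viewed, at most 10 in all, crops included, and the job is handed in when it is done.

```bash
mkdir -p pics; ls
cat > h.py <<'E'
import numpy as np,cv2
from station import sense,eyes,job
from scipy.spatial.transform import Rotation as Ro
def snap(n):
    s=sense(); d=eyes.snapshot(n); d['s']=s
    return d
def cloud(d):
    p=d['range_z']; h,w=p.shape; f=h/2/np.tan(np.radians(d['fov_y'])/2)
    u,v=np.meshgrid(np.arange(w),np.arange(h))
    x=(u-d['cx'])/f; y=(v-d['cy'])/f
    if 'R' in d:
        P=np.stack([x*p,y*p,p],-1); return (P-d['t'])@d['R']
    r=np.hypot(x,y)+1e-9; k=np.tan(np.minimum(r,1.5))/r
    P=np.stack([x*k*p,y*k*p,p],-1)
    H=np.array(d['hand_eye']); P=P@H[:3,:3].T+H[:3,3]
    T=Ro.from_quat(d['s']['tool_rot']).as_matrix()
    return P@T.T+d['s']['tcp_pos']
def save(im,n): cv2.imwrite('pics/'+n,cv2.cvtColor(im,cv2.COLOR_RGB2BGR))
E
python3 - <<'E'
from h import *
print(sense())
for n in ['scene','side','wrist']:
    d=snap(n); np.savez(n+'.npz',P=cloud(d),px=d['pixels']); print(n,d['fov_y'],d['cx'],d['cy'],(d['range_z']>0).mean())
    save(d['pixels'],n+'.png')
E
```

```text
pics
{'t': 0.0, 'q': array([ 1.16548702e+00,  5.28420293e-01,  1.43388332e+00,  1.56910505e-05,
        1.18138131e+00, -1.78504642e-01]), 'qd': array([ 1.51437572e-04, -1.98994915e-03, -9.45629657e-06,  1.50868900e-03,
        9.71688283e-04,  1.42810442e-03]), 'tau': array([-1.41800279e-03, -4.42344761e+01, -1.78024542e+01, -4.21409513e-04,
        8.46954121e-03,  9.41255394e-06]), 'tcp_pos': array([0.1402495 , 0.60839131, 0.25236778]), 'tool_rot': array([ 1.13162334e-01,  9.93575962e-01, -9.99793548e-04, -3.08004215e-04]), 'force': array([ 0.20437151,  0.12440939, -0.08393902]), 'ft_torque': array([-0.05550103,  0.07419072, -0.00584167]), 'gripper_force': 0.0, 'finger_gap': 0.9998077938060002}
scene 44.95179835144384 281.1255543648641 211.13331795089064 0.9958588435374149
side 50.89675028678364 283.3405801122594 209.64347853721094 0.9936989795918367
wrist 65.70646984690485 278.39662066322666 209.43990911008032 0.9959778911564626
```

View pics/scene.png

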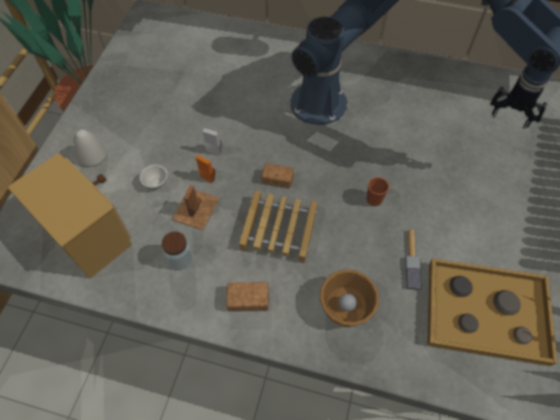

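View pics/side.png

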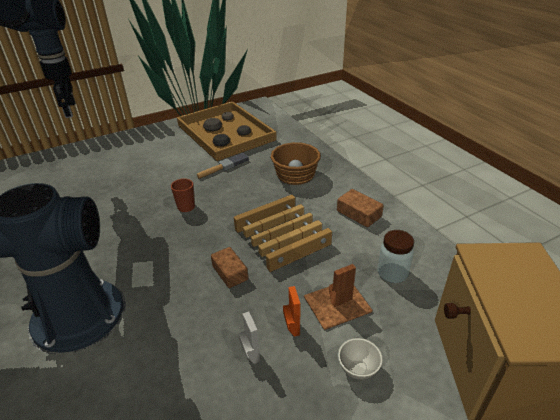

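The scene picture shows the rack at about (280,225) with its right-hand rail on the picture's left at (250,222). There are three spacer-shaped blocks:
- Brown wood on the cork pad at (192,200).
- Orange at (205,167).
- White at (211,138).

The brown one fits: it is wooden and stands on the cork pad. Next I measure and confirm it in a crop.

Run:
```python
from h import *
A={n:np.load(n+'.npz') for n in ['scene','side']}
c1=cv2.resize(A['scene']['px'][120:240,160:330],(680,480),interpolation=cv2.INTER_CUBIC)
save(c1,'crop1.png')
def rc(px,P): return P[px[1],px[0]].round(3)
for n,l in [('scene',[(192,200),(250,222),(205,167),(278,176),(154,178),(175,243),(377,186),(248,296),(348,300)])]:
    for p in l: print(p,rc(p,A[n]['P']))
for n in A:
    P=A[n]['P'];px=A[n]['px'].astype(int)
    # spacer/pad region
    c=A['scene']['P'][215,200]
    near=(np.abs(P[...,0]-c[0])<.1)&(np.abs(P[...,1]-c[1])<.1)
    top=near&(P[...,2]>.095)&(P[...,2]<.125)
    q=P[top]; print(n,'spacer top n',len(q))
    if len(q)>5:
        print(q.mean(0).round(4),np.percentile(q[:,2],[5,50,95]).round(4),cv2.minAreaRect((q[:,:2]*1000).astype(np.float32)))
    b=near&(P[...,2]>.03); q=P[b]; print(' body>30',cv2.minAreaRect((q[:,:2]*1000).astype(np.float32)))
    pad=near&(P[...,2]>.004)&(P[...,2]<.013)&(px[...,0]>px[...,2]+25); q=P[pad]; print(' pad',len(q),cv2.minAreaRect((q[:,:2]*1000).astype(np.float32)))
    # rack
    c=A['scene']['P'][225,280]
    m=(np.abs(P[...,0]-c[0])<.13)&(np.abs(P[...,1]-c[1])<.15)&(P[...,2]>.042)&(P[...,2]<.058)&(px[...,0]>px[...,2]+25)
    k,lab,st,ce=cv2.connectedComponentsWithStats(m.astype(np.uint8))
    for i in range(1,k):
        if st[i,4]>40:
            q=P[lab==i]; r=cv2.minAreaRect((q[:,:2]*1000).astype(np.float32)); print(' bar',st[i,4],ce[i].round(),np.round(r[0],1),np.round(r[1],1),round(r[2],1),np.median(q[:,2]).round(4))
```

```text
(192, 200) [ 0.572 -0.274  0.085]
(250, 222) [ 0.58  -0.084  0.049]
(205, 167) [ 0.441 -0.279  0.082]
(278, 176) [ 0.387 -0.048  0.044]
(154, 178) [ 0.486 -0.454  0.014]
(175, 243) [ 0.741 -0.257  0.12 ]
(377, 186) [0.338 0.274 0.042]
(248, 296) [ 0.815 -0.018  0.048]
(348, 300) [0.751 0.261 0.05 ]
scene spacer top n 119
[ 0.5692 -0.2799  0.1127] [0.0981 0.1153 0.1216] ((566.3910522460938, -281.16650390625), (16.963321685791016, 53.08452224731445), 87.29207611083984)
 body>30 ((567.0283203125, -275.7890625), (32.39932632446289, 55.77659225463867), 86.13935089111328)
 pad 690 ((556.0062255859375, -278.9515075683594), (111.10013580322266, 133.0486297607422), 84.38436126708984)
 bar 368 [250. 219.] [563.5 -91.2] [200.1  25.1] 3.0 0.0497
 bar 360 [263. 221.] [560.1 -45.5] [199.2  22. ] 2.7 0.0474
 bar 257 [277. 224.] [557.9  -1.9] [195.3  16. ] 2.6 0.0473
 bar 321 [291. 226.] [556.5  43.5] [196.5  19.1] 2.6 0.0477
 bar 372 [308. 229.] [553.   95.9] [201.5  20.5] 2.8 0.0495
side spacer top n 248
[ 0.563  -0.2885  0.1112] [0.0974 0.1139 0.1195] ((565.01708984375, -286.5145568847656), (20.542497634887695, 51.55567932128906), 85.6351089477539)
 body>30 ((565.4599609375, -280.82965087890625), (31.69915771484375, 54.765316009521484), 82.43482208251953)
 pad 1487 ((557.6797485351562, -261.56561279296875), (154.60861206054688, 131.26718139648438), 84.83462524414062)
 bar 381 [264. 208.] [551.6  91.6] [200.5  25.4] 3.1 0.0488
 bar 334 [273. 217.] [554.6  39.2] [196.   23.9] 3.0 0.0472
 bar 301 [281. 226.] [558.2  -5.8] [197.5  21.7] 3.0 0.047
 bar 437 [289. 235.] [558.7 -49.8] [196.1  26.9] 3.9 0.0472
 bar 486 [298. 244.] [561.5 -94.2] [201.9  24.4] 2.9 0.049
```

View pics/crop1.png

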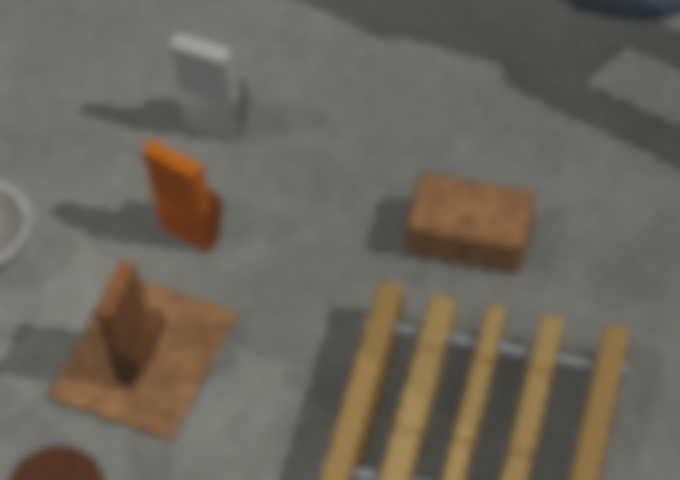

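The crop confirms it: the brown block at crop (127,325) stands on the cork pad, while the orange (185,200) and white (205,90) ones do not. I move the wrist camera over the rack first, then over the spacer.

Units first: shifts go in shares of 60 cm and turns go in shares of pi/2 rad. So -0.54 m / 0.6 = -0.9, -0.5 m / 0.6 = -0.8333, -0.28 rad / 1.5708 = -0.1783.

```bash
echo '[[[-0.9,-0.8333,0,-0.1783,1],[-0.9,-0.8333,0,-0.1783,1],[-0.9,-0.8333,0,-0.1783,1],[-0.9,-0.8333,0,-0.1783,1],[-0.9,-0.8333,0,-0.1783,1],[-0.9,-0.8333,0,-0.1783,1],[-0.9,-0.8333,0,-0.1783,1],[-0.9,-0.8333,0,-0.1783,1],[-0.9,-0.8333,0,-0.1783,1],[-0.9,-0.8333,0,-0.1783,1],[-0.9,-0.8333,0,-0.1783,1],[-0.9,-0.8333,0,-0.1783,1],[-0.9,-0.8333,0,-0.1783,1],[-0.9,-0.8333,0,-0.1783,1],[-0.9,-0.8333,0,-0.1783,1],[-0.9,-0.8333,0,-0.1783,1],[-0.9,-0.8333,0,-0.1783,1],[-0.9,-0.8333,0,-0.1783,1],[-0.9,-0.8333,0,-0.1783,1]]]' | python3 -m pendant
cat >> h.py <<'E'
def rect(q): 
    r=cv2.minAreaRect((q[:,:2]*1000).astype(np.float32)); return np.round(r[0],1),np.round(r[1],1),round(r[2],1)
E
python3 - <<'E'
from h import *
d=snap('wrist'); P=cloud(d); px=d['pixels'].astype(int); save(d['pixels'],'w1.png'); np.savez('w1.npz',P=P,px=px)
s=d['s']; print(s['t'],s['tcp_pos'],s['tool_rot'],np.array(d['hand_eye']).round(3))
m=(P[...,2]>.042)&(P[...,2]<.058)&(px[...,0]>px[...,2]+25)
k,lab,st,ce=cv2.connectedComponentsWithStats(m.astype(np.uint8))
for i in range(1,k):
    if st[i,4]>200: print(st[i,4],ce[i].round(),*rect(P[lab==i]),np.median(P[lab==i][:,2]).round(4))
E
```

```text
t: 2.05
tcp_pos: [0.5532, 0.0017, 0.2532]
tool_rot: [-0.027, 1.0, 0.0, -0.001]
force: [0.2, -0.0, 0.2]
finger_gap: 1.003
gripper_force: 0.0
2.05 [0.55315577 0.00174416 0.25322904] [-2.74428395e-02  9.99623185e-01  2.37724780e-04 -5.67507801e-04] [[-0.    -0.95  -0.313  0.081]
 [ 1.     0.    -0.001  0.001]
 [ 0.001 -0.313  0.95  -0.121]
 [ 0.     0.     0.     1.   ]]
3319 [232.  17.] [380.2 -53.8] [43.2 99.1] 1.3 0.0449
329 [503.  51.] [371.2 257.9] [60.1 25.7] 22.4 0.0502
363 [530.  48.] [356.8 294.3] [52.1 20.8] 20.9 0.0507
523 [47. 70.] [ 424.7 -282.4] [52.  27.7] 73.3 0.052
3360 [192. 180.] [560.3 -90.2] [199.5  20.9] 2.8 0.0499
3498 [232. 179.] [557.8 -46.5] [193.8  22.2] 2.5 0.0479
2592 [274. 178.] [556.   -2.9] [195.   15.2] 2.8 0.0478
3028 [317. 179.] [554.   43.2] [195.5  19.4] 3.4 0.0478
3374 [365. 181.] [550.7  95.1] [198.5  21.3] 2.8 0.0498
349 [ 59. 184.] [ 559.5 -264.8] [57.2 25.2] 27.1 0.0504
324 [  3. 310.] [ 800.9 -464.9] [ 12.8 161.3] 65.4 0.0499
273 [447. 297.] [687.1 243.7] [19.5 94.2] 16.6 0.0496
1914 [252. 354.] [794.2 -24.9] [ 50.3 119.3] 14.8 0.0497
```

View pics/w1.png

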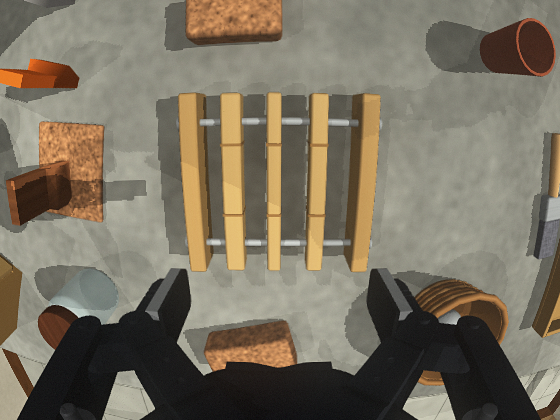

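The wrist view shows the rack's five bars at columns 192, 232, 274, 317 and 365, with the spacer standing on the pad at (40,190). Next I go above the spacer and measure it.

In the tool's units: -0.285 m / 0.6 = -0.475, 0.002 m / 0.6 = 0.0033, 0.12 rad / 1.5708 = 0.0764.

```bash
echo '[[[0.0033,-0.475,0,0.0764,1],[0.0033,-0.475,0,0.0764,1],[0.0033,-0.475,0,0.0764,1],[0.0033,-0.475,0,0.0764,1],[0.0033,-0.475,0,0.0764,1],[0.0033,-0.475,0,0.0764,1],[0.0033,-0.475,0,0.0764,1],[0.0033,-0.475,0,0.0764,1],[0.0033,-0.475,0,0.0764,1]]]' | python3 -m pendant
python3 - <<'E'
from h import *
d=snap('wrist'); P=cloud(d); px=d['pixels'].astype(int); save(d['pixels'],'w2.png'); np.savez('w2.npz',P=P,px=px)
s=d['s']; print(s['t'],s['tcp_pos'],s['tool_rot'])
near=(np.abs(P[...,0]-.567)<.05)&(np.abs(P[...,1]+.28)<.05)
for lo,hi in [(.112,.124),(.1,.13),(.08,.11),(.055,.062),(.04,.065),(.03,.2)]:
    q=P[near&(P[...,2]>lo)&(P[...,2]<hi)]
    print(lo,hi,len(q),*rect(q),np.median(q[:,2]))
pad=(np.abs(P[...,0]-.567)<.11)&(np.abs(P[...,1]+.28)<.1)&(P[...,2]>.004)&(P[...,2]<.012)&(px[...,0]>px[...,2]+25)
print('pad',*rect(P[pad]))
E
```

```text
t: 3.0
tcp_pos: [0.5672, -0.2823, 0.2532]
tool_rot: [0.033, 0.999, 0.001, -0.0]
force: [-0.6, 0.7, 0.7]
finger_gap: 1.001
gripper_force: 0.0
3.0 [ 0.56718772 -0.28226728  0.25320042] [ 3.25159311e-02  9.99470907e-01  6.24044518e-04 -4.80262074e-04]
0.112 0.124 1016 [ 564.8 -282.6] [14.  51.1] 88.2 0.11806347400662322
0.1 0.13 1066 [ 564.8 -282.6] [14.  51.1] 88.2 0.11802343845806447
0.08 0.11 102 [ 539.7 -281.8] [13.9  0.6] 87.7 0.09682985497849113
0.055 0.062 683 [ 565.1 -275.1] [27.3 50.9] 88.4 0.060042143990960445
0.04 0.065 767 [ 564.9 -275.4] [27.8 51.1] 88.1 0.059970935703516415
0.03 0.2 1980 [ 565.  -275.5] [28.1 51.1] 88.3 0.1165026602265763
pad [ 554.9 -279.5] [110.7 130.9] 84.5
```

View pics/w2.png

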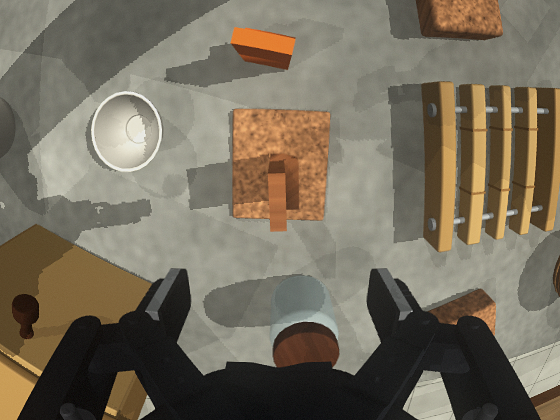

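The spacer's tongue is centred at (564.8, −282.6) mm with yaw −1.8°, at (277,195) in the picture, and the flat face is on the right. Now I descend and grip.

In the tool's units: 0.157 m / 0.6 = 0.2617, 0.145 m / 0.6 = 0.2417, -0.033 rad / 1.5708 = -0.021.

```bash
echo '[[[0.004,-0.0008,0.0667,-0.021,1],[0.004,-0.0008,0.1333,-0.021,1],[0.004,-0.0008,0.2,-0.021,1],[0.004,-0.0008,0.2417,-0.021,1],[0.004,-0.0008,0.2617,-0.021,1],[0.004,-0.0008,0.2617,-0.021,0.6],[0.004,-0.0008,0.2617,-0.021,0.3],[0.004,-0.0008,0.2617,-0.021,0],[0.004,-0.0008,0.2617,-0.021,0],[0.004,-0.0008,0.2617,-0.021,0],[0.004,-0.0008,0.2617,-0.021,0],[0.004,-0.0008,0.2617,-0.021,0]]]' | python3 -m pendant 70
```

```text
t: 4.25
tcp_pos: [0.5655, -0.2852, 0.0976]
tool_rot: [0.017, 1.0, -0.001, 0.001]
force: [-0.3, -0.9, 5.9]
finger_gap: 0.16
gripper_force: 68.6
```

In the tool's units: 0.2144 m / 0.6 = 0.3573, 0.18 m / 0.6 = 0.3, -0.084 rad / 1.5708 = -0.0535.

```bash
echo '[[[0,0,-0.05,0,0],[0,0,-0.1167,0,0],[0.0033,0.05,-0.15,-0.0191,0],[0.0225,0.1333,-0.15,-0.0535,0],[0.0225,0.2167,-0.15,-0.0535,0],[0.0225,0.3,-0.15,-0.0535,0],[0.0225,0.3573,-0.15,-0.0535,0],[0.0225,0.3573,-0.15,-0.0535,0],[0.0225,0.3573,-0.15,-0.0535,0],[0.0225,0.3573,-0.15,-0.0535,0]]]' | python3 -m pendant
cat >> h.py <<'E'
C=np.array([.5555,.00245]); YAW=.0518
def torack(P): 
    c,s=np.cos(YAW),np.sin(YAW); d=P[...,:2]-C; return np.stack([c*d[...,0]+s*d[...,1],-s*d[...,0]+c*d[...,1],P[...,2]],-1)*1000
def rr(q): # rack-frame extents + rect
    r=cv2.minAreaRect(q[:,:2].astype(np.float32)); return len(q),np.round(r[0],1),np.round(r[1],1),round(r[2],1),'z',np.round(np.median(q[:,2]),1)
def look(name):
    d=snap('wrist'); Q=torack(cloud(d)); px=d['pixels'].astype(int); save(d['pixels'],name); s=d['s']
    t=torack(s['tcp_pos']); print(s['t'],'tcp rack',t.round(2),'F',s['force'].round(2),s['tool_rot'].round(4))
    red=px[...,0]>px[...,2]+20
    w=(np.abs(Q[...,0]-t[0])<45)&(np.abs(Q[...,1]-t[1])<45)
    for lo,hi in [(2,18),(-50,-30)]: # tongue top about +22 over tcp, shoulder about -37
        m=w&(Q[...,2]-t[2]>lo+5)&(Q[...,2]-t[2]<hi+14)&red
        if m.sum()>30: print(' spacer',*rr(Q[m]))
    m=(np.abs(Q[...,0])<110)&(np.abs(Q[...,1])<115)&(Q[...,2]>44)&(Q[...,2]<54)&red
    k,lab,st,ce=cv2.connectedComponentsWithStats(m.astype(np.uint8))
    for i in range(1,k):
        if st[i,4]>150:
            q=Q[lab==i]; e=q[np.abs(q[:,0])>35] ; print(' bar',ce[i].round(),*rr(q))
    return d,Q
E
python3 - <<'E'
from h import *
look('w3.png')
E
```

```text
t: 5.25
tcp_pos: [0.559, -0.0709, 0.1862]
tool_rot: [-0.025, 1.0, -0.0, 0.0]
force: [0.7, 0.8, -1.4]
finger_gap: 0.154
gripper_force: 68.4
5.25 tcp rack [ -0.32 -73.47 186.23] F [ 0.68  0.78 -1.44] [-2.480e-02  9.997e-01 -3.000e-04  1.000e-04]
 spacer 4256 [ -2.  -72.8] [50.1 15.9] 1.3 z 206.6
 spacer 1794 [-11.1 -68.7] [34.5 31.3] 89.6 z 148.9
 bar [254. 166.] 4065 [-20.8 -93.3] [ 20.3 157.6] 89.5 z 49.9
 bar [308. 142.] 2898 [-44.6 -49. ] [ 21.6 105.4] 90.0 z 47.9
 bar [357. 191.] 3606 [ 0.1 -5.2] [ 16.3 195.5] 89.9 z 47.8
 bar [406. 192.] 3823 [ 0.6 40.1] [ 19.4 195.9] 90.0 z 47.8
 bar [456. 194.] 3858 [ 0.5 92.3] [ 21.  199.5] 89.9 z 49.7
```

View pics/w3.png

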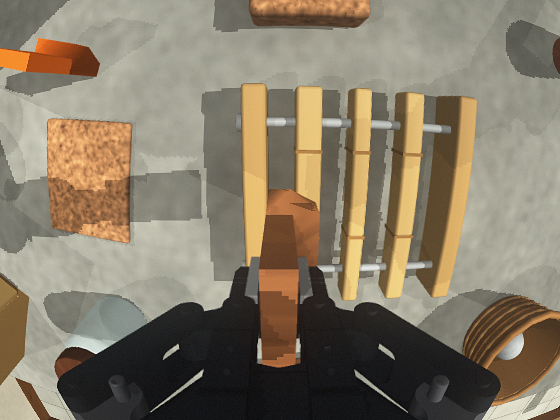

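The held block is seen at (280,300) over the first gap, with its flat face towards the right rail. I check its yaw and tilt in the hand more closely.

Run:
```python
from h import *
d=snap('wrist'); Q=torack(cloud(d)); px=d['pixels'].astype(int); red=px[...,0]>px[...,2]+20
t=torack(d['s']['tcp_pos']); w=(np.abs(Q[...,0]-t[0])<45)&(np.abs(Q[...,1]-t[1])<45)&red
for lo,hi in [(203,210),(145,152)]:
    q=Q[w&(Q[...,2]>lo)&(Q[...,2]<hi)]; print(rr(q))
    A=np.c_[q[:,:2],np.ones(len(q))]; print('plane slopes x,y',np.linalg.lstsq(A,q[:,2],rcond=None)[0][:2].round(4))
    for x in range(-30,28,8):
        b=q[np.abs(q[:,0]-x)<3]
        if len(b)>10: print(x,len(b),np.percentile(b[:,1],[2,98]).round(1))
```

```text
(3764, array([ -2. , -73.4]), array([14.3, 50.2]), 89.8, 'z', np.float64(206.7))
plane slopes x,y [0.0072 0.0009]
-22 575 [-80.  -66.3]
-14 518 [-80.3 -66.8]
-6 430 [-79.8 -66.6]
2 410 [-80.1 -66.5]
10 374 [-80.  -66.7]
18 330 [-80.2 -66.4]
(1276, array([-11.1, -66. ]), array([28.3, 31.1]), 89.7, 'z', np.float64(148.7))
plane slopes x,y [ 0.0147 -0.0056]
-22 282 [-65.2 -52.1]
-14 242 [-64.6 -52.4]
-6 218 [-63.4 -52.2]
2 75 [-57.2 -52.7]
```

The block sits square in the hand, with yaw and tilt under 0.4° except about 0.8° on the rough shoulder fit. The flat face is about 3 mm from the rail. I lower into gap 1 above the bevel contact.

In the tool's units: 0.058 m / 0.6 = 0.0967, 0.056 m / 0.6 = 0.0933.

```bash
echo '[[[0,0,0.0417,0,0],[0,0,0.075,0,0],[0,0,0.0933,0,0],[0,0,0.0967,0,0],[0,0,0.0967,0,0],[0,0,0.0967,0,0]]]' | python3 -m pendant; echo '[[[0,-0.0017,0,0,0],[0,-0.0025,0,0,0],[0,-0.0033,0,0,0],[0,-0.0033,0,0,0]]]' | python3 -m pendant
```

```text
t: 5.95
tcp_pos: [0.5594, -0.0704, 0.1291]
tool_rot: [-0.025, 1.0, -0.0, 0.001]
force: [0.5, 0.9, -0.6]
finger_gap: 0.151
gripper_force: 68.5
t: 6.35
tcp_pos: [0.559, -0.072, 0.1286]
tool_rot: [-0.025, 1.0, -0.0, 0.0]
force: [0.3, 0.6, -1.2]
finger_gap: 0.158
gripper_force: 68.5
```

In the tool's units: -0.0005 m / 0.6 = -0.0008.

```bash
for i in 1; do echo '[[[0,-0.0008,0,0,0],[0,-0.0008,0,0,0]]]' | python3 -m pendant; done; echo '[[[0,-0.0008,0,0,0],[0,-0.0008,0,0,0]]]' | python3 -m pendant;echo '[[[0,-0.0008,0,0,0],[0,-0.0008,0,0,0]]]' | python3 -m pendant; echo '[[[0,-0.0008,0,0,0],[0,-0.0008,0,0,0]]]' | python3 -m pendant
```

```text
t: 6.55
tcp_pos: [0.5589, -0.0724, 0.1283]
tool_rot: [-0.025, 1.0, -0.0, 0.0]
force: [0.7, 0.1, -2.2]
finger_gap: 0.155
gripper_force: 68.5
t: 6.75
tcp_pos: [0.5589, -0.073, 0.1283]
tool_rot: [-0.025, 1.0, 0.0, -0.0]
force: [0.2, -0.2, 0.4]
finger_gap: 0.156
gripper_force: 68.5
t: 6.95
tcp_pos: [0.5589, -0.0735, 0.1283]
tool_rot: [-0.025, 1.0, 0.0, -0.0]
force: [-0.2, -0.6, -1.2]
finger_gap: 0.151
gripper_force: 68.5
t: 7.15
tcp_pos: [0.559, -0.074, 0.1283]
tool_rot: [-0.025, 1.0, -0.0, 0.0]
force: [0.6, 0.1, -1.2]
finger_gap: 0.15
gripper_force: 68.5
```

```bash
echo '[[[0,-0.0008,0,0,0],[0,-0.0008,0,0,0]]]' | python3 -m pendant; echo '[[[0,-0.0008,0,0,0],[0,-0.0008,0,0,0]]]' | python3 -m pendant;echo '[[[0,-0.0008,0,0,0],[0,-0.0008,0,0,0]]]' | python3 -m pendant
```

```text
t: 7.35
tcp_pos: [0.5589, -0.0743, 0.1283]
tool_rot: [-0.025, 1.0, 0.0, -0.0]
force: [0.1, 0.1, -1.0]
finger_gap: 0.154
gripper_force: 68.4
t: 7.55
tcp_pos: [0.5589, -0.0745, 0.1283]
tool_rot: [-0.025, 1.0, 0.0, -0.0]
force: [0.3, 1.8, -0.2]
finger_gap: 0.157
gripper_force: 68.4
t: 7.75
tcp_pos: [0.5589, -0.0747, 0.1284]
tool_rot: [-0.025, 1.0, 0.001, -0.0]
force: [1.3, 4.1, -0.0]
finger_gap: 0.157
gripper_force: 68.4
```

In the tool's units: 0.012 m / 0.6 = 0.02, 0.01 m / 0.6 = 0.0167.

```bash
echo '[[[0,0.0007,0.0067,0,0],[0,0.0007,0.0133,0,0],[0,0.0007,0.0167,0,0],[0,0.0007,0.02,0,0]]]' | python3 -m pendant; echo '[[[0,0,0.0033,0,0],[0,0,0.0067,0,0],[0,0,0.01,0,0],[0,0,0.01,0,0]]]' | python3 -m pendant
```

```text
t: 8.15
tcp_pos: [0.5587, -0.0746, 0.1162]
tool_rot: [-0.025, 1.0, 0.0, -0.0]
force: [-1.7, 4.9, 13.3]
finger_gap: 0.158
gripper_force: 70.2
t: 8.55
tcp_pos: [0.5592, -0.0745, 0.1115]
tool_rot: [-0.025, 1.0, 0.0, 0.0]
force: [-0.6, 5.7, 10.6]
finger_gap: 0.156
gripper_force: 70.2
```

In the tool's units: 0.008 m / 0.6 = 0.0133, 0.006 m / 0.6 = 0.01.

```bash
echo '[[[0,0,0.005,0,0],[0,0,0.01,0,0],[0,0,0.0133,0,0],[0,0,0.0133,0,0]]]' | python3 -m pendant
```

```text
t: 8.95
tcp_pos: [0.5596, -0.0744, 0.1031]
tool_rot: [-0.025, 1.0, 0.0, 0.001]
force: [0.0, 5.7, 7.1]
finger_gap: 0.156
gripper_force: 69.7
```

In the tool's units: 0.0085 m / 0.6 = 0.0142, 0.006 m / 0.6 = 0.01.

```bash
echo '[[[0,0,0.005,0,0],[0,0,0.01,0,0],[0,0,0.0142,0,0],[0,0,0.0142,0,0],[0,0,0.0142,0,0]]]' | python3 -m pendant
python3 - <<'E'
from h import *
d,Q=look('w4.png')
E
```

```text
t: 9.45
tcp_pos: [0.5596, -0.0743, 0.0945]
tool_rot: [-0.025, 1.0, 0.0, 0.001]
force: [0.3, 8.2, 5.9]
finger_gap: 0.155
gripper_force: 69.7
9.45 tcp rack [ 9.000e-02 -7.691e+01  9.448e+01] F [0.29 8.18 5.92] [-2.500e-02  9.997e-01  3.000e-04  8.000e-04]
 spacer 4277 [ -1.4 -60.1] [49.5 49.7] 89.3 z 114.8
 spacer 4065 [ -8.5 -70.3] [65.4 73.3] 88.5 z 50.8
 bar [295. 172.] 15245 [-29.1 -68.3] [ 69.8 140.8] 90.0 z 48.7
 bar [402. 191.] 5522 [-24.7  -5.2] [145.3  16.8] 0.2 z 47.8
 bar [463. 210.] 5972 [-8.4 40. ] [178.   19.6] 0.0 z 47.8
 bar [519. 223.] 5722 [ 0.3 92.2] [199.   22.3] 0.1 z 49.6
```

In the tool's units: 0.0005 m / 0.6 = 0.0008.

```bash
echo '[[[0,0.0008,0,0,0],[0,0.0008,0,0,0]]]' | python3 -m pendant; echo '[[[0,0.0008,0,0,0],[0,0.0008,0,0,0]]]' | python3 -m pendant; echo '[[[0,0.0007,0,0,0],[0,0.0007,0,0,0]]]' | python3 -m pendant
```

```text
t: 9.7
tcp_pos: [0.5596, -0.0743, 0.0945]
tool_rot: [-0.025, 1.0, -0.0, 0.001]
force: [-0.0, 5.2, 6.5]
finger_gap: 0.154
gripper_force: 69.6
t: 9.9
tcp_pos: [0.5595, -0.0742, 0.0942]
tool_rot: [-0.025, 1.0, -0.0, 0.001]
force: [1.0, 4.0, 4.6]
finger_gap: 0.156
gripper_force: 69.2
t: 10.1
tcp_pos: [0.5595, -0.0741, 0.0938]
tool_rot: [-0.025, 1.0, -0.001, 0.001]
force: [2.0, 2.9, 2.9]
finger_gap: 0.16
gripper_force: 68.9
```

```bash
echo '[[[0,0.0005,0,0,0],[0,0.0005,0,0,0]]]' | python3 -m pendant; echo '[[[0,0,-0.0067,0,0],[0,0,-0.0167,0,0],[0,0,-0.0333,0,0],[0,0,-0.0667,0,0],[0,0,-0.1083,0,0],[0,0,-0.15,0,0],[0,0,-0.15,0,0]]]' | python3 -m pendant
python3 - <<'E'
from h import *
d,Q=look('w5.png')
E
```

```text
t: 10.3
tcp_pos: [0.5593, -0.0741, 0.0936]
tool_rot: [-0.025, 1.0, -0.001, 0.0]
force: [1.6, 1.2, 0.4]
finger_gap: 0.155
gripper_force: 68.7
t: 11.0
tcp_pos: [0.5609, -0.0737, 0.1878]
tool_rot: [-0.025, 1.0, -0.001, 0.004]
force: [0.6, -0.9, -1.2]
finger_gap: 0.153
gripper_force: 68.6
11.0 tcp rack [  1.46 -76.38 187.82] F [ 0.64 -0.87 -1.21] [-0.0251  0.9997 -0.0012  0.0037]
 spacer 4242 [ -0.2 -75.7] [50.9 15.9] 1.5 z 208.2
 spacer 1789 [ -9.2 -71.7] [34.4 31.1] 88.9 z 150.4
 bar [257. 160.] 3849 [-20.5 -93.3] [ 20.4 158.6] 89.7 z 49.9
 bar [318. 155.] 3543 [-12.5 -44.3] [170.6  21.3] 0.2 z 47.9
 bar [361. 187.] 3547 [-0.  -5.3] [195.3  16.2] 0.1 z 47.8
 bar [409. 189.] 3799 [ 0.1 40.2] [ 19.5 195.4] 89.8 z 47.8
 bar [458. 191.] 3814 [ 0.1 92.4] [199.1  21.5] 0.1 z 49.7
```

Gap 1 measures 28.5 mm. Next is gap 2, entering with about 2.5 mm clearance.

In the tool's units: 0.051 m / 0.6 = 0.085, 0.025 m / 0.6 = 0.0417.

```bash
echo '[[[0,0.0417,0,0,0],[0,0.075,0,0,0],[0,0.085,0,0,0],[0,0.085,0,0,0],[0,0.085,0.0333,0,0],[0,0.085,0.0583,0,0],[0,0.085,0.0583,0,0],[0,0.085,0.0583,0,0]]]' | python3 -m pendant
python3 - <<'E'
from h import *
s=sense(); print(torack(s['tcp_pos']).round(2), s['force'].round(2))
E
```

```text
t: 11.85
tcp_pos: [0.5563, -0.0231, 0.1485]
tool_rot: [-0.025, 1.0, -0.0, -0.0]
force: [-0.4, -0.4, -0.7]
finger_gap: 0.154
gripper_force: 68.5
[ -0.5 -25.6 148.5] [-0.39 -0.36 -0.74]
```

In the tool's units: 0.018 m / 0.6 = 0.03, 0.016 m / 0.6 = 0.0267.

```bash
echo '[[[0,0,0.0167,0,0],[0,0,0.0267,0,0],[0,0,0.03,0,0],[0,0,0.03,0,0]]]' | python3 -m pendant; echo '[[[0,-0.0008,0,0,0],[0,-0.0017,0,0,0],[0,-0.0017,0,0,0]]]' | python3 -m pendant; echo '[[[0,-0.0008,0,0,0],[0,-0.0008,0,0,0]]]' | python3 -m pendant;  echo '[[[0,-0.0007,0,0,0],[0,-0.0007,0,0,0]]]' | python3 -m pendant
```

```text
t: 12.25
tcp_pos: [0.5561, -0.0224, 0.1304]
tool_rot: [-0.025, 1.0, 0.0, -0.0]
force: [-0.4, -1.0, -1.5]
finger_gap: 0.153
gripper_force: 68.5
t: 12.55
tcp_pos: [0.5566, -0.0235, 0.1311]
tool_rot: [-0.025, 1.0, -0.0, 0.0]
force: [-0.7, 0.1, -0.9]
finger_gap: 0.156
gripper_force: 68.5
t: 12.75
tcp_pos: [0.5565, -0.024, 0.1309]
tool_rot: [-0.025, 1.0, -0.0, 0.0]
force: [-0.3, -1.0, -0.2]
finger_gap: 0.154
gripper_force: 68.5
t: 12.95
tcp_pos: [0.5565, -0.0243, 0.1309]
tool_rot: [-0.025, 1.0, -0.0, 0.0]
force: [0.2, 0.0, -1.4]
finger_gap: 0.154
gripper_force: 68.5
```

In the tool's units: -0.0004 m / 0.6 = -0.0007.

```bash
echo '[[[0,-0.0007,0,0,0],[0,-0.0007,0,0,0],[0,-0.0007,0,0,0]]]' | python3 -m pendant; echo '[[[0,-0.0005,0,0,0],[0,-0.0005,0,0,0],[0,-0.0005,0,0,0]]]' | python3 -m pendant;  echo '[[[0,-0.0003,0,0,0],[0,-0.0003,0,0,0],[0,-0.0003,0,0,0]]]' | python3 -m pendant; echo '[[[0,-0.0003,0,0,0],[0,-0.0003,0,0,0],[0,-0.0003,0,0,0]]]' | python3 -m pendant
```

```text
t: 13.25
tcp_pos: [0.5564, -0.0247, 0.1308]
tool_rot: [-0.025, 1.0, 0.0, -0.0]
force: [-0.2, -0.5, -0.4]
finger_gap: 0.151
gripper_force: 68.5
t: 13.55
tcp_pos: [0.5565, -0.025, 0.1308]
tool_rot: [-0.025, 1.0, 0.0, -0.0]
force: [0.3, 0.5, -1.5]
finger_gap: 0.154
gripper_force: 68.5
t: 13.85
tcp_pos: [0.5565, -0.0252, 0.1308]
tool_rot: [-0.025, 1.0, 0.0, -0.0]
force: [0.8, -0.6, -1.6]
finger_gap: 0.153
gripper_force: 68.5
t: 14.15
tcp_pos: [0.5565, -0.0253, 0.1308]
tool_rot: [-0.025, 1.0, 0.0, -0.0]
force: [-0.4, -0.6, -0.7]
finger_gap: 0.156
gripper_force: 68.6
```

In the tool's units: -0.0002 m / 0.6 = -0.0003.

```bash
echo '[[[0,-0.0003,0,0,0],[0,-0.0003,0,0,0],[0,-0.0003,0,0,0]]]' | python3 -m pendant; echo '[[[0,-0.0003,0,0,0],[0,-0.0003,0,0,0],[0,-0.0003,0,0,0]]]' | python3 -m pendant;  echo '[[[0,-0.0003,0,0,0],[0,-0.0003,0,0,0],[0,-0.0003,0,0,0]]]' | python3 -m pendant
```

```text
t: 14.45
tcp_pos: [0.5565, -0.0254, 0.1308]
tool_rot: [-0.025, 1.0, 0.0, 0.0]
force: [-0.0, 1.5, -1.8]
finger_gap: 0.155
gripper_force: 68.6
t: 14.75
tcp_pos: [0.5565, -0.0255, 0.1308]
tool_rot: [-0.025, 1.0, 0.0, -0.0]
force: [0.2, 2.0, -1.0]
finger_gap: 0.151
gripper_force: 68.6
t: 15.05
tcp_pos: [0.5565, -0.0256, 0.1308]
tool_rot: [-0.025, 1.0, 0.0, -0.0]
force: [0.4, 3.5, -0.2]
finger_gap: 0.159
gripper_force: 68.6
```

Contact with slat 1 was felt at about y = −25.4 mm. I back off to a light touch and press down.

In the tool's units: 0.008 m / 0.6 = 0.0133, 0.006 m / 0.6 = 0.01.

```bash
echo '[[[0,0.0015,0,0,0],[0,0.0015,0.005,0,0],[0,0.0015,0.01,0,0],[0,0.0015,0.0133,0,0]]]' | python3 -m pendant; echo '[[[0,0,0.0033,0,0],[0,0,0.0067,0,0]]]' | python3 -m pendant; echo '[[[0,0,0.0033,0,0],[0,0,0.0067,0,0]]]' | python3 -m pendant;echo '[[[0,0,0.0033,0,0],[0,0,0.0067,0,0]]]' | python3 -m pendant;echo '[[[0,0,0.0033,0,0],[0,0,0.0067,0,0]]]' | python3 -m pendant
```

```text
t: 15.45
tcp_pos: [0.5564, -0.0254, 0.1225]
tool_rot: [-0.025, 1.0, -0.0, -0.0]
force: [0.2, 2.0, -0.1]
finger_gap: 0.154
gripper_force: 68.7
t: 15.65
tcp_pos: [0.5568, -0.0258, 0.1196]
tool_rot: [-0.025, 1.0, -0.001, 0.0]
force: [-2.1, 0.6, 9.0]
finger_gap: 0.155
gripper_force: 70.0
t: 15.85
tcp_pos: [0.5574, -0.026, 0.1161]
tool_rot: [-0.025, 1.0, -0.001, 0.001]
force: [-1.3, -0.0, 9.2]
finger_gap: 0.154
gripper_force: 70.0
t: 16.05
tcp_pos: [0.5578, -0.0261, 0.1123]
tool_rot: [-0.025, 1.0, -0.001, 0.002]
force: [-1.2, 0.1, 9.3]
finger_gap: 0.155
gripper_force: 70.0
t: 16.25
tcp_pos: [0.5581, -0.0261, 0.1084]
tool_rot: [-0.025, 1.0, -0.001, 0.002]
force: [-0.1, 0.2, 9.7]
finger_gap: 0.155
gripper_force: 70.1
```

Units first: shifts go in shares of 60 cm and turns go in shares of pi/2 rad. So 0.004 m / 0.6 = 0.0067, 0.002 m / 0.6 = 0.0033.

```bash
echo '[[[0,0.0005,0.0033,0,0],[0,0.0008,0.0067,0,0]]]' | python3 -m pendant; echo '[[[0,0,0.005,0,0],[0,0,0.01,0,0]]]' | python3 -m pendant; echo '[[[0,0,0.0033,0,0],[0,0,0.0058,0,0],[0,0,0.0058,0,0]]]' | python3 -m pendant
python3 - <<'E'
from h import *
d,Q=look('w6.png')
E
```

```text
t: 16.45
tcp_pos: [0.558, -0.0259, 0.1037]
tool_rot: [-0.025, 1.0, -0.001, 0.002]
force: [0.5, -4.1, 2.3]
finger_gap: 0.158
gripper_force: 69.3
t: 16.65
tcp_pos: [0.5573, -0.0258, 0.0968]
tool_rot: [-0.025, 1.0, -0.001, 0.001]
force: [0.8, -3.6, 1.8]
finger_gap: 0.155
gripper_force: 69.1
t: 16.95
tcp_pos: [0.5565, -0.0248, 0.0928]
tool_rot: [-0.025, 1.0, -0.0, -0.0]
force: [1.2, -5.2, -3.1]
finger_gap: 0.152
gripper_force: 68.6
16.95 tcp rack [ -0.44 -27.28  92.78] F [ 1.17 -5.22 -3.05] [-2.510e-02  9.997e-01 -1.000e-04 -1.000e-04]
 spacer 4312 [ -2.3 -27.1] [49.8 80.9] 0.3 z 113.1
 spacer 5352 [ -6.8 -23. ] [77.5 65.1] 0.2 z 48.6
 bar [243. 167.] 7325 [-38.1 -45.4] [ 21.5 119.3] 89.8 z 47.9
 bar [330. 178.] 5870 [-29.9 -11.8] [ 43.6 135.7] 89.8 z 47.9
 bar [161. 188.] 7817 [-28.6 -92.3] [142.6  20.3] 0.0 z 49.9
 bar [397. 191.] 6659 [-26.6  40.2] [141.7  19.1] 0.2 z 47.8
 bar [469. 211.] 7083 [-9.2 92.7] [180.5  21.8] 0.1 z 49.7
```

In the tool's units: -0.0005 m / 0.6 = -0.0008.

```bash
echo '[[[0,-0.0008,0,0,0],[0,-0.0008,0,0,0],[0,-0.0008,0,0,0]]]' | python3 -m pendant; echo '[[[0,-0.0005,0,0,0],[0,-0.0005,0,0,0],[0,-0.0005,0,0,0]]]' | python3 -m pendant; echo '[[[0,-0.0005,0,0,0],[0,-0.0005,0,0,0],[0,-0.0005,0,0,0]]]' | python3 -m pendant
```

```text
t: 17.3
tcp_pos: [0.5562, -0.0248, 0.093]
tool_rot: [-0.025, 1.0, 0.0, -0.0]
force: [2.1, -3.5, -3.1]
finger_gap: 0.154
gripper_force: 68.6
t: 17.6
tcp_pos: [0.556, -0.0249, 0.0932]
tool_rot: [-0.025, 1.0, 0.0, -0.001]
force: [0.7, -1.7, -1.6]
finger_gap: 0.159
gripper_force: 68.6
t: 17.9
tcp_pos: [0.556, -0.0253, 0.0933]
tool_rot: [-0.025, 1.0, 0.0, -0.001]
force: [-0.6, 0.1, -1.6]
finger_gap: 0.157
gripper_force: 68.7
```

In the tool's units: -0.0003 m / 0.6 = -0.0005.

```bash
echo '[[[0,-0.0005,0,0,0],[0,-0.0005,0,0,0],[0,-0.0005,0,0,0]]]' | python3 -m pendant; echo '[[[0,-0.0003,0,0,0],[0,-0.0003,0,0,0],[0,-0.0003,0,0,0]]]' | python3 -m pendant; echo '[[[0,-0.0003,0,0,0],[0,-0.0003,0,0,0],[0,-0.0003,0,0,0]]]' | python3 -m pendant
```

```text
t: 18.2
tcp_pos: [0.5564, -0.026, 0.0933]
tool_rot: [-0.025, 1.0, 0.0, -0.0]
force: [-0.7, 0.4, -0.9]
finger_gap: 0.156
gripper_force: 68.7
t: 18.5
tcp_pos: [0.5565, -0.0262, 0.0933]
tool_rot: [-0.025, 1.0, 0.0, -0.0]
force: [0.1, 0.5, -0.7]
finger_gap: 0.156
gripper_force: 68.7
t: 18.8
tcp_pos: [0.5565, -0.0262, 0.0933]
tool_rot: [-0.025, 1.0, 0.0, -0.0]
force: [-0.6, 0.2, -0.9]
finger_gap: 0.152
gripper_force: 68.7
```

In the tool's units: -0.0003 m / 0.6 = -0.0005.

```bash
echo '[[[0,-0.0005,0,0,0],[0,-0.0005,0,0,0],[0,-0.0005,0,0,0]]]' | python3 -m pendant; echo '[[[0,-0.0003,0,0,0],[0,-0.0003,0,0,0],[0,-0.0003,0,0,0]]]' | python3 -m pendant; echo '[[[0,-0.0003,0,0,0],[0,-0.0003,0,0,0],[0,-0.0003,0,0,0]]]' | python3 -m pendant
```

```text
t: 19.1
tcp_pos: [0.5565, -0.0263, 0.0933]
tool_rot: [-0.025, 1.0, 0.0, -0.0]
force: [0.0, 2.6, 0.2]
finger_gap: 0.151
gripper_force: 68.8
t: 19.4
tcp_pos: [0.5565, -0.0265, 0.0933]
tool_rot: [-0.025, 1.0, 0.0, -0.0]
force: [0.4, 4.6, -1.0]
finger_gap: 0.154
gripper_force: 68.8
t: 19.7
tcp_pos: [0.5565, -0.027, 0.0933]
tool_rot: [-0.025, 1.0, 0.0, -0.0]
force: [-0.5, 4.9, -0.2]
finger_gap: 0.152
gripper_force: 68.8
```

Slat 1 got pushed back a bit, by about 1.3 mm, and slat 2 overshot by the same sort of amount. I mend it in order: re-set gap 1, nudge slat 2 back from gap 3 with the flat face, then redo gap 2 more carefully.

In the tool's units: -0.06 m / 0.6 = -0.1, -0.045 m / 0.6 = -0.075.

```bash
echo '[[[0,0.0025,0,0,0],[0,0.0025,-0.0083,0,0],[0,0.0025,-0.0333,0,0],[0,0.0025,-0.0667,0,0],[0,0.0025,-0.1,0,0],[0,-0.0167,-0.1,0,0],[0,-0.05,-0.1,0,0],[0,-0.075,-0.1,0,0],[0,-0.075,-0.1,0,0],[0,-0.075,-0.1,0,0]]]' | python3 -m pendant
python3 - <<'E'
from h import *
cv=snap('wrist'); Q=torack(cloud(cv)); px=cv['pixels'].astype(int); red=px[...,0]>px[...,2]+20
for x0 in (-75,-45):
  m=(np.abs(Q[...,0]-x0)<8)&(Q[...,2]>46.5)&(Q[...,2]<51.5)&red
  y=np.sort(Q[m][:,1]); y=y[(y>-110)&(y<110)]; b=np.split(y,np.where(np.diff(y)>4)[0]+1); print(x0,[(round(np.percentile(c,1),1),round(np.percentile(c,99),1)) for c in b if len(c)>30])
E
```

```text
t: 20.7
tcp_pos: [0.5584, -0.0726, 0.1526]
tool_rot: [-0.024, 1.0, 0.0, -0.001]
force: [0.6, -0.4, 0.3]
finger_gap: 0.157
gripper_force: 68.9
-75 [(np.float64(-102.7), np.float64(-83.5)), (np.float64(-56.1), np.float64(-36.4)), (np.float64(-5.3), np.float64(8.4)), (np.float64(31.7), np.float64(48.5)), (np.float64(82.4), np.float64(101.7))]
-45 [(np.float64(-102.9), np.float64(-83.1)), (np.float64(-55.8), np.float64(-36.0)), (np.float64(-5.9), np.float64(8.9)), (np.float64(31.1), np.float64(48.9)), (np.float64(82.5), np.float64(101.7))]
```

In the tool's units: 0.024 m / 0.6 = 0.04, 0.02 m / 0.6 = 0.0333.

```bash
echo '[[[0,0,0.0167,0,0],[0,0,0.0333,0,0],[0,0,0.04,0,0],[0,-0.0017,0.04,0,0],[0,-0.0023,0.04,0,0],[0,-0.0023,0.04,0,0]]]' | python3 -m pendant; echo '[[[0,-0.0007,0,0,0],[0,-0.0007,0,0,0],[0,-0.0007,0,0,0]]]' | python3 -m pendant;  echo '[[[0,-0.0005,0,0,0],[0,-0.0005,0,0,0],[0,-0.0005,0,0,0]]]' | python3 -m pendant
```

```text
t: 21.35
tcp_pos: [0.5592, -0.0735, 0.1295]
tool_rot: [-0.025, 1.0, -0.0, 0.0]
force: [-0.7, 0.5, -0.6]
finger_gap: 0.154
gripper_force: 68.9
t: 21.65
tcp_pos: [0.559, -0.0739, 0.1295]
tool_rot: [-0.025, 1.0, -0.0, 0.0]
force: [0.7, -0.2, -0.6]
finger_gap: 0.158
gripper_force: 68.9
t: 21.95
tcp_pos: [0.5589, -0.0742, 0.1293]
tool_rot: [-0.025, 1.0, 0.0, 0.0]
force: [0.3, 0.2, -1.6]
finger_gap: 0.156
gripper_force: 68.9
```

In the tool's units: 0.035 m / 0.6 = 0.0583, -0.0004 m / 0.6 = -0.0007.

```bash
echo '[[[0,-0.0005,0.0067,0,0],[0,-0.0007,0.0133,0,0],[0,-0.0007,0.02,0,0],[0,-0.0007,0.025,0,0],[0,-0.0007,0.03,0,0],[0,-0.0007,0.035,0,0],[0,-0.0007,0.04,0,0],[0,-0.0007,0.045,0,0],[0,-0.0007,0.05,0,0],[0,-0.0007,0.055,0,0],[0,-0.0007,0.0583,0,0],[0,-0.0007,0.0583,0,0]]]' | python3 -m pendant
```

```text
t: 23.15
tcp_pos: [0.5597, -0.0742, 0.095]
tool_rot: [-0.025, 1.0, 0.0, 0.001]
force: [0.8, 2.9, 3.7]
finger_gap: 0.157
gripper_force: 69.7
```

In the tool's units: 0.0948 m / 0.6 = 0.158, -0.06 m / 0.6 = -0.1.

```bash
echo '[[[0,0.0007,0,0,0],[0,0.0007,-0.0067,0,0],[0,0.0007,-0.0167,0,0],[0,0.0007,-0.0417,0,0],[0,0.0007,-0.0667,0,0],[0,0.0007,-0.1,0,0],[0,0.05,-0.1,0,0],[0,0.1,-0.1,0,0],[0,0.1417,-0.1,0,0],[0,0.158,-0.1,0,0],[0,0.158,-0.1,0,0],[0,0.158,-0.0917,0,0],[0,0.158,-0.075,0,0],[0,0.158,-0.0583,0,0],[0,0.158,-0.0583,0,0],[0,0.158,-0.0583,0,0]]]' | python3 -m pendant
```

```text
t: 24.75
tcp_pos: [0.5539, 0.0196, 0.1285]
tool_rot: [-0.025, 1.0, 0.0, -0.001]
force: [0.2, 0.3, -1.7]
finger_gap: 0.157
gripper_force: 68.7
```

In the tool's units: -0.0025 m / 0.6 = -0.0042, -0.002 m / 0.6 = -0.0033.

```bash
echo '[[[0,-0.0017,0,0,0],[0,-0.0025,0,0,0],[0,-0.0033,0,0,0],[0,-0.0042,0,0,0],[0,-0.0042,0,0,0]]]' | python3 -m pendant; echo '[[[0,-0.0008,0,0,0],[0,-0.0017,0,0,0],[0,-0.0017,0,0,0]]]' | python3 -m pendant; echo '[[[0,-0.0007,0,0,0],[0,-0.0013,0,0,0],[0,-0.0013,0,0,0]]]' | python3 -m pendant
```

```text
t: 25.25
tcp_pos: [0.5545, 0.0178, 0.1296]
tool_rot: [-0.025, 1.0, 0.0, 0.0]
force: [0.4, 1.1, -1.3]
finger_gap: 0.159
gripper_force: 68.8
t: 25.55
tcp_pos: [0.5545, 0.0174, 0.1296]
tool_rot: [-0.025, 1.0, 0.001, 0.0]
force: [0.7, 4.9, 2.2]
finger_gap: 0.158
gripper_force: 69.0
t: 25.85
tcp_pos: [0.5545, 0.016, 0.1294]
tool_rot: [-0.025, 1.0, 0.0, 0.0]
force: [0.7, 4.9, 1.4]
finger_gap: 0.157
gripper_force: 69.0
```

In the tool's units: -0.039 m / 0.6 = -0.065, 0.002 m / 0.6 = 0.0033.

```bash
echo '[[[0,0.0033,0,0,0],[0,0.0033,-0.0083,0,0],[0,0.0033,-0.0417,0,0],[0,-0.0167,-0.0467,0,0],[0,-0.05,-0.0467,0,0],[0,-0.065,-0.0467,0,0],[0,-0.065,-0.0467,0,0],[0,-0.065,-0.0333,0,0],[0,-0.065,-0.0167,0,0],[0,-0.065,0,0,0],[0,-0.065,0,0,0],[0,-0.065,0,0,0]]]' | python3 -m pendant; echo '[[[0,-0.0005,0,0,0],[0,-0.0005,0,0,0],[0,-0.0005,0,0,0]]]' | python3 -m pendant
```

```text
t: 27.05
tcp_pos: [0.556, -0.0227, 0.1285]
tool_rot: [-0.025, 1.0, 0.0, -0.001]
force: [-0.2, -0.4, 0.3]
finger_gap: 0.156
gripper_force: 68.9
t: 27.35
tcp_pos: [0.5566, -0.0234, 0.1297]
tool_rot: [-0.025, 1.0, -0.0, 0.0]
force: [-0.3, 0.3, -1.2]
finger_gap: 0.159
gripper_force: 68.9
```

In the tool's units: -0.001 m / 0.6 = -0.0017, -0.0005 m / 0.6 = -0.0008.

```bash
echo '[[[0,-0.0008,0,0,0],[0,-0.0017,0,0,0],[0,-0.0017,0,0,0],[0,-0.0017,0,0,0]]]' | python3 -m pendant; echo '[[[0,-0.0005,0,0,0],[0,-0.0005,0,0,0],[0,-0.0005,0,0,0]]]' | python3 -m pendant;  echo '[[[0,-0.0005,0,0,0],[0,-0.0005,0,0,0],[0,-0.0005,0,0,0]]]' | python3 -m pendant
```

```text
t: 27.75
tcp_pos: [0.5565, -0.0245, 0.1294]
tool_rot: [-0.025, 1.0, -0.0, 0.0]
force: [0.2, 0.5, 0.1]
finger_gap: 0.155
gripper_force: 68.9
t: 28.05
tcp_pos: [0.5564, -0.0247, 0.1293]
tool_rot: [-0.025, 1.0, 0.0, -0.0]
force: [0.2, 0.7, -0.5]
finger_gap: 0.157
gripper_force: 68.9
t: 28.35
tcp_pos: [0.5565, -0.025, 0.1293]
tool_rot: [-0.025, 1.0, 0.0, -0.0]
force: [0.1, 0.5, -1.4]
finger_gap: 0.156
gripper_force: 68.9
```

In the tool's units: -0.0003 m / 0.6 = -0.0005.

```bash
echo '[[[0,-0.0005,0,0,0],[0,-0.0005,0,0,0],[0,-0.0005,0,0,0]]]' | python3 -m pendant; echo '[[[0,-0.0003,0,0,0],[0,-0.0003,0,0,0],[0,-0.0003,0,0,0]]]' | python3 -m pendant
```

```text
t: 28.65
tcp_pos: [0.5565, -0.0253, 0.1293]
tool_rot: [-0.025, 1.0, -0.0, -0.0]
force: [-0.5, -1.5, -1.0]
finger_gap: 0.154
gripper_force: 68.9
t: 28.95
tcp_pos: [0.5565, -0.0254, 0.1293]
tool_rot: [-0.025, 1.0, 0.0, -0.0]
force: [-1.0, 0.9, -0.6]
finger_gap: 0.154
gripper_force: 68.8
```

In the tool's units: 0.0175 m / 0.6 = 0.0292, 0.0008 m / 0.6 = 0.0013.

```bash
echo '[[[0,0.0013,0.0067,0,0],[0,0.0013,0.0167,0,0],[0,0.0013,0.0267,0,0],[0,0.0013,0.0292,0,0],[0,0.0013,0.0292,0,0]]]' | python3 -m pendant; echo '[[[0,0,0.0025,0,0],[0,0,0.005,0,0]]]' | python3 -m pendant; echo '[[[0,0,0.0025,0,0],[0,0,0.005,0,0]]]' | python3 -m pendant
```

```text
t: 29.45
tcp_pos: [0.5562, -0.0248, 0.1113]
tool_rot: [-0.025, 1.0, 0.0, -0.001]
force: [-0.5, 0.6, -1.9]
finger_gap: 0.158
gripper_force: 68.9
t: 29.65
tcp_pos: [0.5569, -0.0252, 0.1095]
tool_rot: [-0.025, 1.0, -0.0, 0.001]
force: [-1.1, -1.7, 7.2]
finger_gap: 0.153
gripper_force: 70.1
t: 29.85
tcp_pos: [0.5573, -0.0251, 0.1071]
tool_rot: [-0.025, 1.0, -0.0, 0.001]
force: [0.4, -1.1, 2.7]
finger_gap: 0.153
gripper_force: 69.2
```

In the tool's units: 0.006 m / 0.6 = 0.01, 0.003 m / 0.6 = 0.005.

```bash
echo '[[[0,0,0.005,0,0],[0,0,0.01,0,0]]]' | python3 -m pendant; echo '[[[0,0,0.005,0,0],[0,0,0.0092,0,0]]]' | python3 -m pendant; echo '[[[0,0,0,0,0]]]' | python3 -m pendant
```

```text
t: 30.05
tcp_pos: [0.5574, -0.0251, 0.1005]
tool_rot: [-0.025, 1.0, -0.0, 0.001]
force: [-0.3, -1.5, 3.9]
finger_gap: 0.154
gripper_force: 69.4
t: 30.25
tcp_pos: [0.557, -0.0251, 0.0942]
tool_rot: [-0.025, 1.0, -0.0, 0.001]
force: [0.3, -2.3, 3.1]
finger_gap: 0.158
gripper_force: 69.5
t: 30.35
tcp_pos: [0.5569, -0.0251, 0.0938]
tool_rot: [-0.025, 1.0, -0.0, 0.0]
force: [1.4, -3.6, 0.2]
finger_gap: 0.152
gripper_force: 68.9
```

In the tool's units: -0.0003 m / 0.6 = -0.0005.

```bash
echo '[[[0,-0.0005,0,0,0],[0,-0.0005,0,0,0]]]' | python3 -m pendant; echo '[[[0,-0.0003,0,0,0],[0,-0.0003,0,0,0]]]' | python3 -m pendant;  echo '[[[0,-0.0003,0,0,0],[0,-0.0003,0,0,0]]]' | python3 -m pendant; echo '[[[0,-0.0003,0,0,0],[0,-0.0003,0,0,0]]]' | python3 -m pendant
```

```text
t: 30.55
tcp_pos: [0.5569, -0.0251, 0.0939]
tool_rot: [-0.025, 1.0, -0.0, 0.0]
force: [3.8, -2.6, -2.7]
finger_gap: 0.156
gripper_force: 68.5
t: 30.75
tcp_pos: [0.5567, -0.0251, 0.094]
tool_rot: [-0.025, 1.0, 0.0, 0.0]
force: [3.2, -1.6, -3.2]
finger_gap: 0.16
gripper_force: 68.5
t: 30.95
tcp_pos: [0.5566, -0.0252, 0.0942]
tool_rot: [-0.025, 1.0, 0.0, 0.0]
force: [2.3, -0.5, -4.0]
finger_gap: 0.156
gripper_force: 68.4
t: 31.15
tcp_pos: [0.5565, -0.0252, 0.0942]
tool_rot: [-0.025, 1.0, 0.0, 0.0]
force: [4.0, -0.0, -5.4]
finger_gap: 0.156
gripper_force: 68.2
```

In the tool's units: -0.06 m / 0.6 = -0.1, -0.045 m / 0.6 = -0.075.

```bash
echo '[[[0,0,-0.0067,0,0],[0,0,-0.0167,0,0],[0,0,-0.0417,0,0],[0,0,-0.075,0,0],[0,0,-0.1,0,0],[0,0.0333,-0.1,0,0],[0,0.0667,-0.1,0,0],[0,0.0758,-0.1,0,0],[0,0.0758,-0.1,0,0],[0,0.0758,-0.0833,0,0],[0,0.0758,-0.0667,0,0],[0,0.0758,-0.0583,0,0],[0,0.0758,-0.0583,0,0],[0,0.0758,-0.0583,0,0]]]' | python3 -m pendant;  echo '[[[0,-0.0008,0,0,0],[0,-0.0017,0,0,0],[0,-0.0017,0,0,0],[0,-0.0017,0,0,0]]]' | python3 -m pendant
```

```text
t: 32.55
tcp_pos: [0.5541, 0.0195, 0.1288]
tool_rot: [-0.025, 1.0, 0.0, -0.0]
force: [-0.3, -0.1, -1.1]
finger_gap: 0.159
gripper_force: 68.7
t: 32.95
tcp_pos: [0.5544, 0.0188, 0.1296]
tool_rot: [-0.025, 1.0, -0.0, 0.0]
force: [-0.5, -0.3, -1.2]
finger_gap: 0.152
gripper_force: 68.7
```

In the tool's units: -0.0004 m / 0.6 = -0.0007.

```bash
echo '[[[0,-0.0007,0,0,0],[0,-0.0007,0,0,0],[0,-0.0007,0,0,0]]]' | python3 -m pendant; echo '[[[0,-0.0005,0,0,0],[0,-0.0005,0,0,0],[0,-0.0005,0,0,0]]]' | python3 -m pendant;  echo '[[[0,-0.0003,0,0,0],[0,-0.0003,0,0,0],[0,-0.0003,0,0,0]]]' | python3 -m pendant;echo '[[[0,-0.0003,0,0,0],[0,-0.0003,0,0,0],[0,-0.0003,0,0,0]]]' | python3 -m pendant
```

```text
t: 33.25
tcp_pos: [0.5543, 0.0185, 0.1294]
tool_rot: [-0.025, 1.0, -0.0, 0.0]
force: [-0.0, -0.1, -0.5]
finger_gap: 0.153
gripper_force: 68.7
t: 33.55
tcp_pos: [0.5543, 0.0181, 0.1293]
tool_rot: [-0.025, 1.0, -0.0, -0.0]
force: [-0.0, -0.4, -0.7]
finger_gap: 0.155
gripper_force: 68.7
t: 33.85
tcp_pos: [0.5543, 0.0179, 0.1293]
tool_rot: [-0.025, 1.0, 0.0, -0.0]
force: [-0.6, 0.1, -1.0]
finger_gap: 0.155
gripper_force: 68.7
t: 34.15
tcp_pos: [0.5543, 0.0177, 0.1293]
tool_rot: [-0.025, 1.0, -0.0, -0.0]
force: [-0.4, 0.5, -1.6]
finger_gap: 0.154
gripper_force: 68.7
```

In the tool's units: -0.0002 m / 0.6 = -0.0003.

```bash
echo '[[[0,-0.0003,0,0,0],[0,-0.0003,0,0,0],[0,-0.0003,0,0,0]]]' | python3 -m pendant; echo '[[[0,-0.0003,0,0,0],[0,-0.0003,0,0,0],[0,-0.0003,0,0,0]]]' | python3 -m pendant
```

```text
t: 34.45
tcp_pos: [0.5543, 0.0176, 0.1293]
tool_rot: [-0.025, 1.0, 0.0, -0.0]
force: [0.1, 0.2, -0.9]
finger_gap: 0.155
gripper_force: 68.8
t: 34.75
tcp_pos: [0.5543, 0.0175, 0.1293]
tool_rot: [-0.025, 1.0, 0.0, -0.0]
force: [0.5, 1.3, -0.3]
finger_gap: 0.155
gripper_force: 68.8
```

In the tool's units: 0.008 m / 0.6 = 0.0133, 0.0009 m / 0.6 = 0.0015.

```bash
echo '[[[0,0.0015,0.005,0,0],[0,0.0015,0.0117,0,0],[0,0.0015,0.0133,0,0],[0,0.0015,0.0133,0,0]]]' | python3 -m pendant; echo '[[[0,0,0.0025,0,0],[0,0,0.005,0,0]]]' | python3 -m pendant; echo '[[[0,0,0.0025,0,0],[0,0,0.005,0,0]]]' | python3 -m pendant
```

```text
t: 35.15
tcp_pos: [0.554, 0.0182, 0.1209]
tool_rot: [-0.025, 1.0, 0.0, -0.0]
force: [0.7, -0.2, -0.7]
finger_gap: 0.158
gripper_force: 68.9
t: 35.35
tcp_pos: [0.5547, 0.0178, 0.1187]
tool_rot: [-0.025, 1.0, -0.0, 0.0]
force: [-0.5, -2.0, 7.9]
finger_gap: 0.155
gripper_force: 70.1
t: 35.55
tcp_pos: [0.5551, 0.0178, 0.1166]
tool_rot: [-0.025, 1.0, -0.0, 0.001]
force: [-1.4, -2.0, 8.5]
finger_gap: 0.151
gripper_force: 70.1
```

In the tool's units: 0.003 m / 0.6 = 0.005, 0.0015 m / 0.6 = 0.0025.

```bash
echo '[[[0,0,0.0025,0,0],[0,0,0.005,0,0]]]' | python3 -m pendant
```

```text
t: 35.75
tcp_pos: [0.5554, 0.0178, 0.1138]
tool_rot: [-0.025, 1.0, -0.0, 0.002]
force: [-1.8, -0.6, 8.7]
finger_gap: 0.154
gripper_force: 70.2
```

In the tool's units: 0.003 m / 0.6 = 0.005, 0.0002 m / 0.6 = 0.0003.

```bash
echo '[[[0,0.0003,0.0025,0,0],[0,0.0003,0.005,0,0]]]' | python3 -m pendant;echo '[[[0,0,0.0025,0,0],[0,0,0.005,0,0]]]' | python3 -m pendant;echo '[[[0,0,0.0025,0,0],[0,0,0.005,0,0]]]' | python3 -m pendant
```

```text
t: 35.95
tcp_pos: [0.5557, 0.0178, 0.1109]
tool_rot: [-0.025, 1.0, -0.001, 0.002]
force: [-0.7, -1.7, 8.5]
finger_gap: 0.155
gripper_force: 70.1
t: 36.15
tcp_pos: [0.5559, 0.0179, 0.108]
tool_rot: [-0.025, 1.0, -0.001, 0.002]
force: [-0.5, -0.5, 8.3]
finger_gap: 0.154
gripper_force: 70.1
t: 36.35
tcp_pos: [0.5557, 0.0179, 0.1042]
tool_rot: [-0.025, 1.0, -0.001, 0.002]
force: [0.7, -1.6, 3.7]
finger_gap: 0.155
gripper_force: 69.5
```

Slat 3 is driven to full width. I continue down to the ledge.

In the tool's units: 0.006 m / 0.6 = 0.01, 0.003 m / 0.6 = 0.005.

```bash
echo '[[[0,0,0.005,0,0],[0,0,0.01,0,0]]]' | python3 -m pendant; echo '[[[0,0,0.005,0,0],[0,0,0.0067,0,0]]]' | python3 -m pendant;echo '[[[0,-0.0003,0,0,0],[0,-0.0003,0,0,0]]]' | python3 -m pendant; echo '[[[0,-0.0005,0,0,0],[0,-0.0005,0,0,0]]]' | python3 -m pendant; echo '[[[0,-0.0003,0,0,0],[0,-0.0003,0,0,0]]]' | python3 -m pendant
```

```text
t: 36.55
tcp_pos: [0.5549, 0.0179, 0.0973]
tool_rot: [-0.025, 1.0, -0.0, 0.001]
force: [1.0, -4.1, 2.2]
finger_gap: 0.155
gripper_force: 69.4
t: 36.75
tcp_pos: [0.5542, 0.018, 0.0927]
tool_rot: [-0.025, 1.0, -0.0, -0.0]
force: [1.8, -5.3, 2.6]
finger_gap: 0.154
gripper_force: 69.2
t: 36.95
tcp_pos: [0.5541, 0.0181, 0.0927]
tool_rot: [-0.025, 1.0, -0.0, -0.0]
force: [1.5, -4.1, -3.4]
finger_gap: 0.151
gripper_force: 68.5
t: 37.15
tcp_pos: [0.554, 0.018, 0.0929]
tool_rot: [-0.025, 1.0, 0.0, -0.0]
force: [0.9, -3.9, -2.5]
finger_gap: 0.154
gripper_force: 68.5
t: 37.35
tcp_pos: [0.5539, 0.018, 0.0932]
tool_rot: [-0.025, 1.0, 0.0, -0.0]
force: [1.8, -3.0, -2.2]
finger_gap: 0.151
gripper_force: 68.6
```

In the tool's units: -0.0003 m / 0.6 = -0.0005.

```bash
echo '[[[0,-0.0005,0,0,0],[0,-0.0005,0,0,0]]]' | python3 -m pendant; echo '[[[0,-0.0005,0,0,0],[0,-0.0005,0,0,0]]]' | python3 -m pendant;  echo '[[[0,-0.0005,0,0,0],[0,-0.0005,0,0,0]]]' | python3 -m pendant
```

```text
t: 37.55
tcp_pos: [0.5538, 0.0179, 0.0933]
tool_rot: [-0.025, 1.0, 0.0, -0.001]
force: [1.4, -1.4, -3.2]
finger_gap: 0.155
gripper_force: 68.7
t: 37.75
tcp_pos: [0.5539, 0.0177, 0.0934]
tool_rot: [-0.025, 1.0, 0.001, -0.0]
force: [0.3, -0.1, -1.0]
finger_gap: 0.156
gripper_force: 68.8
t: 37.95
tcp_pos: [0.5539, 0.0176, 0.0934]
tool_rot: [-0.025, 1.0, 0.001, -0.0]
force: [-0.6, 2.7, 0.3]
finger_gap: 0.154
gripper_force: 68.9
```

Gap 3 is about 28.2 mm, so contact on both sides is marginal. A slight twist of the block in the gap will make it bear on both slats.

In the tool's units: 0.0003 m / 0.6 = 0.0005, 0.004 rad / 1.5708 = 0.0025.

```bash
echo '[[[0,0.0005,0,0.0025,0],[0,0.0005,0,0.0051,0],[0,0.0005,0,0.0051,0]]]' | python3 -m pendant; python3 -c "
from station import sense;print(sense()['ft_torque'])"; echo '[[[0,0,0,0.0025,0],[0,0,0,0.0051,0],[0,0,0,0.0051,0]]]' | python3 -m pendant;python3 -c "
from station import sense;print(sense()['ft_torque'])"; echo '[[[0,0,0,0.0025,0],[0,0,0,0.0051,0],[0,0,0,0.0051,0]]]' | python3 -m pendant;python3 -c "
from station import sense;print(sense()['ft_torque'],sense()['tool_rot'])"
```

```text
t: 38.25
tcp_pos: [0.5539, 0.0176, 0.0933]
tool_rot: [-0.021, 1.0, 0.0, -0.0]
force: [-2.0, 3.2, 1.4]
finger_gap: 0.159
gripper_force: 69.1
[0.62284216 0.18843834 0.08561833]
t: 38.55
tcp_pos: [0.554, 0.0173, 0.0933]
tool_rot: [-0.017, 1.0, 0.0, -0.0]
force: [-1.9, 3.9, 1.1]
finger_gap: 0.154
gripper_force: 69.2
[0.72887865 0.29933475 0.06812117]
t: 38.85
tcp_pos: [0.5541, 0.0172, 0.0933]
tool_rot: [-0.013, 1.0, 0.0, -0.0]
force: [-2.5, 4.0, 0.9]
finger_gap: 0.154
gripper_force: 69.2
[0.7197073  0.3756468  0.13155995] [-1.29880461e-02  9.99915599e-01  7.47130150e-05 -3.16908599e-04]
```

In the tool's units: 0.0003 m / 0.6 = 0.0005.

```bash
for k in 1; do echo '[[[0,0.0005,0,0,0],[0,0.0005,0,0,0]]]' | python3 -m pendant|sed -n '2p;4p';python3 -c "
from station import sense;print(sense()['ft_torque'])";done; echo '[[[0,0.0005,0,0,0],[0,0.0005,0,0,0]]]' | python3 -m pendant|sed -n '2p;4p';python3 -c "
from station import sense;print(sense()['ft_torque'])"; echo '[[[0,0.0005,0,0,0],[0,0.0005,0,0,0]]]' | python3 -m pendant|sed -n '2p;4p';python3 -c "
from station import sense;print(sense()['ft_torque'])"
```

```text
tcp_pos: [0.5542, 0.0173, 0.0932]
force: [-2.4, 1.2, 0.2]
[0.46920842 0.35895752 0.07391668]
tcp_pos: [0.5543, 0.0173, 0.0932]
force: [-1.5, 0.3, -1.0]
[0.07017288 0.39017943 0.07111958]
tcp_pos: [0.5545, 0.0175, 0.0932]
force: [-2.4, -2.4, -0.5]
[-0.36360966  0.30479307  0.06668805]
```

In the tool's units: -0.0003 m / 0.6 = -0.0005, 0.008 rad / 1.5708 = 0.0051.

```bash
echo '[[[0,-0.0005,0,0.0025,0],[0,-0.0005,0,0.0051,0],[0,-0.0005,0,0.0051,0]]]' | python3 -m pendant|sed -n '2p;4p';python3 -c "
from station import sense;print(sense()['ft_torque'],sense()['tool_rot'])";  echo '[[[0,0,0,-0.0076,0],[0,0,0,-0.0159,0],[0,0,0,-0.0191,0],[0,0,0,-0.0191,0]]]' | python3 -m pendant; python3 -c "
from station import sense;print(sense()['ft_torque'],sense()['tool_rot'])"
```

```text
tcp_pos: [0.5544, 0.0175, 0.0932]
force: [-1.6, -1.4, -2.4]
[-0.28371704  0.29570688  0.19391269] [-9.29372134e-03  9.99956779e-01 -2.37391402e-04  1.02021557e-04]
t: 40.15
tcp_pos: [0.5549, 0.0178, 0.0935]
tool_rot: [-0.024, 1.0, 0.0, 0.001]
force: [-0.1, -0.2, -0.9]
finger_gap: 0.155
gripper_force: 68.9
[-0.01083749  0.00771127 -0.03327531] [-2.39599061e-02  9.99712715e-01  4.57699949e-05  6.38411503e-04]
```

The twist gave 0.19 N m with near-zero net side force, so both slats were bearing. Now I lift out and measure the gaps.

In the tool's units: -0.18 m / 0.6 = -0.3, -0.14 m / 0.6 = -0.2333.

```bash
echo '[[[0,0,-0.0067,0,0],[0,0,-0.02,0,0],[0,0,-0.05,0,0],[0,0,-0.1,0,0],[0,-0.0333,-0.15,0,0],[0,-0.0833,-0.15,0,0],[0,-0.1583,-0.15,0,0],[0,-0.2333,-0.15,0,0],[0,-0.3,-0.15,0,0],[0,-0.3,-0.15,0,0],[0,-0.3,-0.15,0,0]]]' | python3 -m pendant
python3 - <<'E'
from h import *
for n in ['wrist','scene']:
  cv=snap(n); Q=torack(cloud(cv)); px=cv['pixels'].astype(int); red=px[...,0]>px[...,2]+20
  if n=='wrist': save(cv['pixels'],'w7.png')
  for x0 in (-75,-45,0,40,80):
    m=(np.abs(Q[...,0]-x0)<8)&(Q[...,2]>46.5)&(Q[...,2]<51.5)&red
    y=np.sort(Q[m][:,1]); y=y[(y>-110)&(y<110)]; b=np.split(y,np.where(np.diff(y)>4)[0]+1); print(x0,[(float(round(np.percentile(c,1),1)),float(round(np.percentile(c,99),1))) for c in b if len(c)>20])
E
```

```text
t: 41.25
tcp_pos: [0.5628, -0.1629, 0.1838]
tool_rot: [-0.023, 1.0, 0.0, 0.0]
force: [-0.0, 0.0, -0.6]
finger_gap: 0.154
gripper_force: 68.8
-75 [(-103.0, -83.7), (-54.5, -35.2), (-6.7, 7.1), (37.1, 54.1), (82.0, 102.2)]
-45 [(-102.8, -83.5), (-54.9, -34.3), (-7.2, 7.5), (36.4, 54.5), (81.9, 101.0)]
0 [(-102.7, -83.6), (-55.0, -35.6), (-6.8, 6.9), (36.6, 54.0), (82.3, 101.7)]
40 [(-103.4, -83.9), (-55.0, -35.0), (-7.2, 7.0), (37.2, 53.8), (81.9, 101.5)]
80 [(-103.0, -83.7), (-54.4, -35.6), (-7.0, 6.9), (37.4, 53.8), (82.3, 101.7)]
-75 []
-45 []
0 []
40 []
80 [(85.4, 102.8)]
```

View pics/w7.png

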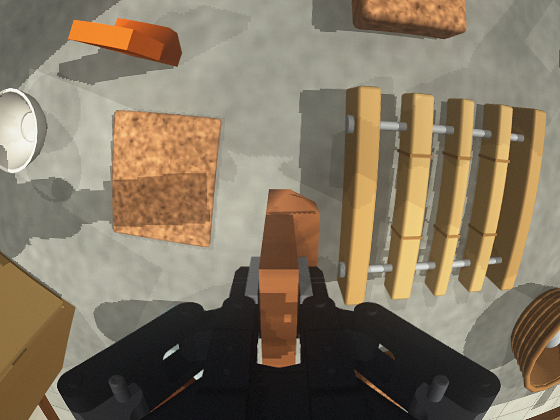

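The picture shows the spacer still in hand and the pad free at (165,175). Slat 2 seems about 1 mm to the right after the twist. That is within tolerance but tight, so I re-seat gap 2, looking first from above the rack.

In the tool's units: 0.139 m / 0.6 = 0.2317, 0.13 m / 0.6 = 0.2167, -0.004 rad / 1.5708 = -0.0025.

```bash
echo '[[[0,0.075,0,-0.0025,0],[0,0.15,0,-0.0025,0],[0,0.2167,0,-0.0025,0],[0,0.2317,0,-0.0025,0],[0,0.2317,0,-0.0025,0],[0,0.2317,0.0167,-0.0025,0],[0,0.2317,0.0167,-0.0025,0]]]' | python3 -m pendant
python3 - <<'E'
from h import *
cv=snap('wrist'); Q=torack(cloud(cv)); px=cv['pixels'].astype(int); red=px[...,0]>px[...,2]+20
t=torack(cv['s']['tcp_pos']); print(t.round(2))
q=Q[(np.abs(Q[...,0]-t[0])<45)&(np.abs(Q[...,1]-t[1])<45)&red&(np.abs(Q[...,2]-t[2]-20.5)<4)]; print(rr(q))
for x0 in (-80,-60,-40):
    m=(np.abs(Q[...,0]-x0)<8)&(Q[...,2]>46.5)&(Q[...,2]<51.5)&red
    y=np.sort(Q[m][:,1]); y=y[(y>-110)&(y<110)]; b=np.split(y,np.where(np.diff(y)>4)[0]+1); print(x0,[(float(round(np.percentile(c,1),1)),float(round(np.percentile(c,99),1))) for c in b if len(c)>20])
E
```

```text
t: 42.05
tcp_pos: [0.5557, -0.0239, 0.172]
tool_rot: [-0.026, 1.0, 0.0, -0.001]
force: [1.0, 0.0, -1.8]
finger_gap: 0.156
gripper_force: 68.9
[ -1.16 -26.34 172.03]
(3792, array([ -7.8, -28.9]), array([49.9, 49.9]), 53.9, 'z', np.float64(192.5))
-80 [(-102.3, -82.8), (-53.8, -35.0), (-6.0, 7.5), (38.0, 54.4), (82.7, 102.1)]
-60 [(-102.2, -82.8), (-53.4, -34.5), (-6.5, 7.2), (38.0, 54.2), (82.6, 101.7)]
-40 [(-102.2, -82.8), (-54.6, -34.5), (-6.4, 7.8), (37.2, 54.7), (82.7, 102.0)]
```

In the tool's units: 0.043 m / 0.6 = 0.0717, 0.038 m / 0.6 = 0.0633.

```bash
echo '[[[0,0,0.0333,0,0],[0,0,0.0633,0,0],[0,0,0.0717,0,0],[0,0,0.0717,0,0],[0,0,0.0717,0,0]]]' | python3 -m pendant; echo '[[[0,-0.0007,0.01,0,0],[0,-0.0013,0.02,0,0],[0,-0.0013,0.0292,0,0],[0,-0.0013,0.0292,0,0]]]' | python3 -m pendant
```

```text
t: 42.6
tcp_pos: [0.5568, -0.0239, 0.1307]
tool_rot: [-0.026, 1.0, -0.0, 0.0]
force: [0.7, 1.1, -1.0]
finger_gap: 0.157
gripper_force: 69.0
t: 43.0
tcp_pos: [0.5561, -0.024, 0.1121]
tool_rot: [-0.026, 1.0, 0.0, -0.0]
force: [0.2, -0.4, -0.9]
finger_gap: 0.153
gripper_force: 69.1
```

In the tool's units: -0.0003 m / 0.6 = -0.0005.

```bash
echo '[[[0,-0.0005,0,0,0],[0,-0.0005,0,0,0],[0,-0.0005,0,0,0]]]' | python3 -m pendant; echo '[[[0,-0.0005,0,0,0],[0,-0.0005,0,0,0],[0,-0.0005,0,0,0]]]' | python3 -m pendant
```

```text
t: 43.3
tcp_pos: [0.5564, -0.0243, 0.113]
tool_rot: [-0.026, 1.0, -0.0, 0.0]
force: [0.1, -0.1, -1.3]
finger_gap: 0.153
gripper_force: 69.1
t: 43.6
tcp_pos: [0.5564, -0.0246, 0.1129]
tool_rot: [-0.026, 1.0, -0.0, 0.0]
force: [-0.3, -0.0, -0.8]
finger_gap: 0.154
gripper_force: 69.1
```

In the tool's units: 0.003 m / 0.6 = 0.005, 0.0015 m / 0.6 = 0.0025.

```bash
echo '[[[0,-0.0005,0.0025,0,0],[0,-0.0005,0.005,0,0]]]' | python3 -m pendant; echo '[[[0,0,0.0033,0,0],[0,0,0.0067,0,0]]]' | python3 -m pendant; echo '[[[0,0,0.005,0,0],[0,0,0.01,0,0]]]' | python3 -m pendant
```

```text
t: 43.8
tcp_pos: [0.5564, -0.025, 0.1097]
tool_rot: [-0.026, 1.0, -0.0, 0.0]
force: [-0.2, -0.8, 0.5]
finger_gap: 0.152
gripper_force: 69.1
t: 44.0
tcp_pos: [0.5569, -0.0252, 0.1066]
tool_rot: [-0.026, 1.0, -0.0, 0.001]
force: [-0.4, -0.4, 4.0]
finger_gap: 0.159
gripper_force: 69.5
t: 44.2
tcp_pos: [0.5572, -0.0252, 0.1002]
tool_rot: [-0.026, 1.0, -0.0, 0.001]
force: [-0.2, -0.9, 4.9]
finger_gap: 0.157
gripper_force: 69.6
```

Both sides are bearing and gap 2 is re-seated. I lift out and carry the spacer to the pad.

In the tool's units: -0.2587 m / 0.6 = -0.4312, 0.0105 m / 0.6 = 0.0175.

```bash
echo '[[[0,0,-0.0067,0,0],[0,0,-0.02,0,0],[0,0,-0.05,0,0],[0,0,-0.1,0,0],[0.0033,-0.05,-0.1333,0,0],[0.0175,-0.1333,-0.1333,0,0],[0.0175,-0.2167,-0.1333,0,0],[0.0175,-0.3,-0.1333,0,0],[0.0175,-0.3833,-0.1333,0,0],[0.0175,-0.4312,-0.1333,0,0],[0.0175,-0.4312,-0.1333,0,0],[0.0175,-0.4312,-0.1333,0,0]]]' | python3 -m pendant
python3 - <<'E'
from h import *
cv=snap('wrist'); Q=torack(cloud(cv)); px=cv['pixels'].astype(int); red=px[...,0]>px[...,2]+20
P=cloud(cv); t=cv['s']['tcp_pos']; save(cv['pixels'],'w8.png')
q=P[(np.abs(P[...,0]-t[0])<45e-3)&(np.abs(P[...,1]-t[1])<45e-3)&red&(np.abs(P[...,2]-t[2]-.0205)<.005)]; print('top',rect(q),np.median(q[:,2]))
for x0 in (-75,-40,0,40,75):
    m=(np.abs(Q[...,0]-x0)<8)&(Q[...,2]>46.5)&(Q[...,2]<51.5)&red
    y=np.sort(Q[m][:,1]); y=y[(y>-110)&(y<110)]; b=np.split(y,np.where(np.diff(y)>4)[0]+1); print(x0,[(float(round(np.percentile(c,1),1)),float(round(np.percentile(c,99),1))) for c in b if len(c)>20])
E
```

```text
t: 45.4
tcp_pos: [0.5586, -0.2837, 0.1796]
tool_rot: [-0.025, 1.0, 0.001, -0.001]
force: [0.4, 1.2, -1.0]
finger_gap: 0.16
gripper_force: 69.0
top (array([ 556.9, -283.3]), array([50.2, 14.8]), 2.1) 0.19999885087850222
-75 [(-103.8, -84.0), (-54.8, -35.8), (-6.4, 7.2)]
-40 [(-103.8, -84.4), (-55.3, -34.9), (-6.5, 8.7)]
0 [(-103.5, -84.7), (-55.7, -35.6), (-5.9, 8.3)]
40 [(-103.6, -83.8), (-55.5, -35.7), (-6.1, 7.5), (36.6, 49.0)]
75 [(-103.5, -85.1), (-54.7, -35.3), (-6.0, 6.7), (36.9, 53.4)]
```

In the tool's units: 0.077 m / 0.6 = 0.1283, 0.073 m / 0.6 = 0.1217.

```bash
echo '[[[0,0,0.05,0,0],[0,0,0.1,0,0],[0,0,0.1217,0,0],[0,0,0.1283,0,0],[0,0,0.1283,0,0],[0,0,0.1283,0,0]]]' | python3 -m pendant; echo '[[[0,0,0.0025,0,0],[0,0,0.0025,0,0],[0,0,0.0025,0,0]]]' | python3 -m pendant;echo '[[[0,0,0.0017,0,0],[0,0,0.0017,0,0],[0,0,0.0017,0,0]]]' | python3 -m pendant
```

```text
t: 46.05
tcp_pos: [0.5603, -0.2839, 0.1041]
tool_rot: [-0.026, 1.0, -0.001, 0.001]
force: [1.1, 0.7, -0.9]
finger_gap: 0.153
gripper_force: 69.0
t: 46.35
tcp_pos: [0.5596, -0.284, 0.1019]
tool_rot: [-0.026, 1.0, -0.0, 0.0]
force: [0.3, 0.3, -1.2]
finger_gap: 0.156
gripper_force: 69.0
t: 46.65
tcp_pos: [0.5593, -0.2838, 0.1003]
tool_rot: [-0.026, 1.0, 0.0, -0.0]
force: [-0.5, -0.5, -1.4]
finger_gap: 0.154
gripper_force: 69.0
```

In the tool's units: 0.001 m / 0.6 = 0.0017.

```bash
echo '[[[0,0,0.0017,0,0],[0,0,0.0017,0,0],[0,0,0.0017,0,0]]]' | python3 -m pendant;echo '[[[0,0,0.0017,0,0],[0,0,0.0017,0,0],[0,0,0.0017,0,0]]]' | python3 -m pendant;echo '[[[0,0,0.0012,0,0],[0,0,0.0012,0,0],[0,0,0.0012,0,0]]]' | python3 -m pendant
```

```text
t: 46.95
tcp_pos: [0.5593, -0.2838, 0.0992]
tool_rot: [-0.026, 1.0, 0.0, -0.0]
force: [0.8, 0.1, 0.2]
finger_gap: 0.157
gripper_force: 69.0
t: 47.25
tcp_pos: [0.5594, -0.2838, 0.0983]
tool_rot: [-0.026, 1.0, 0.0, -0.0]
force: [0.6, 0.9, -1.9]
finger_gap: 0.157
gripper_force: 69.0
t: 47.55
tcp_pos: [0.5595, -0.2838, 0.0977]
tool_rot: [-0.026, 1.0, -0.0, 0.0]
force: [0.1, 0.5, -1.3]
finger_gap: 0.155
gripper_force: 69.1
```

In the tool's units: 0.0006 m / 0.6 = 0.001.

```bash
echo '[[[0,0,0.001,0,0],[0,0,0.001,0,0],[0,0,0.001,0,0]]]' | python3 -m pendant;echo '[[[0,0,0.001,0,0],[0,0,0.001,0,0],[0,0,0.001,0,0]]]' | python3 -m pendant;echo '[[[0,0,0.001,0,0],[0,0,0.001,0,0],[0,0,0.001,0,0]]]' | python3 -m pendant
```

```text
t: 47.85
tcp_pos: [0.5595, -0.2839, 0.0976]
tool_rot: [-0.026, 1.0, -0.0, 0.0]
force: [-1.0, 1.2, 5.0]
finger_gap: 0.158
gripper_force: 69.7
t: 48.15
tcp_pos: [0.5595, -0.2839, 0.0976]
tool_rot: [-0.026, 1.0, -0.0, 0.0]
force: [-1.8, 1.6, 8.5]
finger_gap: 0.152
gripper_force: 70.4
t: 48.45
tcp_pos: [0.5595, -0.2839, 0.0976]
tool_rot: [-0.026, 1.0, -0.0, 0.0]
force: [-3.5, 2.4, 11.0]
finger_gap: 0.156
gripper_force: 70.8
```

It is seated on the pad. I ease off, open and retreat.

In the tool's units: -0.16 m / 0.6 = -0.2667, -0.15 m / 0.6 = -0.25.

```bash
echo '[[[0,0,-0.002,0,0],[0,0,-0.002,0,0],[0,0,-0.002,0,0.2],[0,0,-0.002,0,0.3],[0,0,-0.002,0,0.5],[0,0,-0.002,0,0.8],[0,0,-0.002,0,0.8],[0,0,-0.002,0,0.8],[0,0,-0.0333,0,0.8],[0,0,-0.0833,0,0.8],[0,0,-0.1667,0,0.8],[0,0,-0.25,0,0.8],[0,0,-0.2667,0,0.8],[0,0,-0.2667,0,0.8]]]' | python3 -m pendant 20
python3 - <<'E'
from h import *
cv=snap('wrist'); P=cloud(cv); px=cv['pixels'].astype(int); save(cv['pixels'],'w9.png'); red=px[...,0]>px[...,2]+20
near=(np.abs(P[...,0]-.56)<.05)&(np.abs(P[...,1]+.28)<.05)
for lo,hi in [(.112,.124),(.055,.065)]:
    q=P[near&(P[...,2]>lo)&(P[...,2]<hi)]; print(rect(q),np.median(q[:,2]))
Q=torack(P)
for x0 in (-75,-40,0,40,75):
    m=(np.abs(Q[...,0]-x0)<8)&(Q[...,2]>46.5)&(Q[...,2]<51.5)&red
    y=np.sort(Q[m][:,1]); y=y[(y>-110)&(y<110)]; b=np.split(y,np.where(np.diff(y)>4)[0]+1); print(x0,[(float(round(np.percentile(c,1),1)),float(round(np.percentile(c,99),1))) for c in b if len(c)>20])
E
```

```text
t: 49.85
tcp_pos: [0.5606, -0.2846, 0.2588]
tool_rot: [-0.026, 1.0, -0.002, 0.002]
force: [-0.0, 0.0, -0.0]
finger_gap: 0.8
gripper_force: 0.0
(array([ 558.6, -282.7]), array([50.7, 13.5]), 2.8) 0.11806150149507491
(array([ 558.1, -275.7]), array([51.2, 27. ]), 3.5) 0.05995370350739343
-75 [(-103.4, -84.3), (-54.8, -35.2), (-6.4, 8.2), (37.1, 53.9), (81.9, 92.1)]
-40 [(-103.6, -84.4), (-55.3, -34.9), (-7.1, 8.4), (36.8, 56.4), (82.2, 98.6)]
0 [(-103.5, -84.1), (-55.0, -35.9), (-5.8, 7.5), (37.0, 53.8), (81.9, 100.9)]
40 [(-103.2, -84.5), (-55.4, -35.7), (-6.4, 7.2), (37.0, 53.1), (82.3, 101.9)]
75 [(-103.5, -84.7), (-55.0, -35.4), (-6.7, 7.3), (37.0, 52.9), (81.7, 100.6)]
```

View pics/w9.png

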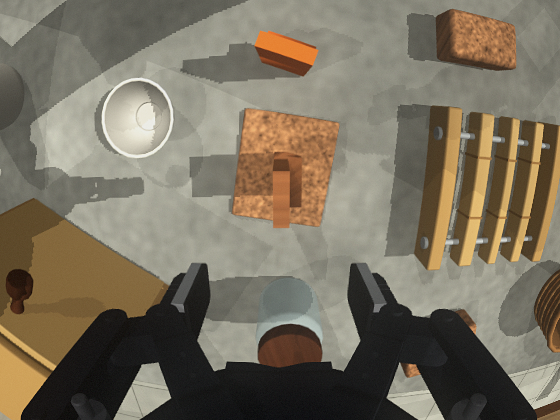

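The spacer stands upright on the pad at (282,185). Now one centred check of the gaps from above the rack.

In the tool's units: 0.285 m / 0.6 = 0.475, 0.25 m / 0.6 = 0.4167.

```bash
echo '[[[0,0.0833,0,0,0.8],[0,0.1667,0,0,0.8],[0,0.25,0,0,0.8],[0,0.3333,0,0,0.8],[0,0.4167,0,0,0.8],[0,0.475,0,0,0.8],[0,0.475,0,0,0.8],[0,0.475,0,0,0.8],[0,0.475,0,0,0.8]]]' | python3 -m pendant
python3 - <<'E'
from h import *
cv=snap('wrist'); P=cloud(cv); px=cv['pixels'].astype(int); red=px[...,0]>px[...,2]+20
Q=torack(P); C=[]
for x0 in range(-80,81,20):
    m=(np.abs(Q[...,0]-x0)<8)&(Q[...,2]>46.5)&(Q[...,2]<51.5)&red
    y=np.sort(Q[m][:,1]); y=y[(y>-110)&(y<110)]; b=np.split(y,np.where(np.diff(y)>4)[0]+1); b=[c for c in b if len(c)>20]
    if len(b)==5: C.append([(np.percentile(c,1)+np.percentile(c,99))/2 for c in b])
C=np.array(C); c=np.median(C,0); print(len(C),c.round(2),c.ptp() if hasattr(c,'ptp') else c[-1]-c[0]); k=186/(c[-1]-c[0]); d=np.diff(c)*k; print((d-[10,0,0,10]).round(2),'want 38.5 46 44.5 37')
E
```

```text
t: 50.8
tcp_pos: [0.5441, 0.0, 0.2545]
tool_rot: [-0.026, 1.0, 0.0, -0.001]
force: [-1.0, -0.7, -0.2]
finger_gap: 0.797
gripper_force: 0.0
9 [-92.53 -44.6    1.7   46.06  92.46] 184.98929331904026
[38.19 46.55 44.6  36.65] want 38.5 46 44.5 37
```

All the gaps are in tolerance, the spacer is standing on the pad and the robot is clear. I hand in.

```bash
python3 -c "
from station import job; print(job.sign_off())"
```

```text
the job is handed in; nothing more can be done
None
```

I handed the job in at about 51 s: the last camera check put all four distances within 0.6 mm of target, the spacer stands upright on its cork pad, and the robot is clear. Slats 1 and 2 slipped during the work and were re-set, and gap 3's bearing on both slats took a slight twist of the block that I judged from the wrist torque; the sign-off returned no verdict.

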